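Clear the dish and tip the rinsed bearing balls into it

ROBOT

A 6-joint arm with a two-finger parallel gripper is mounted at the origin on the work surface; the furniture and walls round the work are solid. World frame = base frame: x ahead of the robot, y to its left, z up, the work surface at z = 0. Lengths are in m, angles in rad, forces in N, time in s.
With the tool pointing down it reaches from about 0.35 to 0.975 m from the base axis. Payload 4.9 kg.
Tool frame: the origin (TCP) lies midway between the tips of the shut fingers; the grasp point (between the pads) lies 19 mm behind it; x points along the fingers, z is the direction in which the jaws open and shut, and the axes are right-handed (so a half turn about x gives the same grasp; the last joint's range is limited). The gripper opens to 85 mm and grips with 20 to 120 N. Pads are 22 mm wide; open, the fingers measure 114 mm over their backs; the gripper's body (76 mm by 85 mm) begins 54 mm behind the grasp point. The pads swing forward as they close: fully open they stand 13 mm farther back than shut.
Start: joints at [-0.119, 0.053, 1.613, -0, 1.476, -0.119], TCP at [0.625, 0, 0.193] pointing down, gripper open.
Joint ranges: [-3.01, 3.01], [-1.01, 2.22], [0.06, 2.58], [-1.02, 4.17], [0.09, 2.62], [-3.14, 3.14]. Speed limits (rad/s): [2.57, 2.57, 3.14, 3.14, 3.14, 3.14].

INTERFACE

Orientations are given as a unit quaternion [w, x, y, z].
In Python, from plant import state, cams, workorder, nets gives the robot as it stands.
- The arm moves only by the tool play_rows, never from a script. Its argument "motion" is a list of rows, each a list of 3 entries, a list of its own where there are three numbers: the closure, from -1 (fully open) to 1 (shut), then the shift along the world's x, y, z in m, then the turn about the world's z in rad. A call has 1 to 5 rows; each row is the pose to reach, as a shift and turn from the pose commanded when the call began; what a row does not reach only later rows make up. A row lasts 1/10 s, in which the tool goes at most 50 mm and 8.59 degrees, less where a joint would pass 70% of its speed; a pose out of reach is approached as far as the arm can. A call with a gripper value outside its range is refused whole. The fingers move at their own pace and stop on an object; the grip force is fixed at half the most. Time passes only in rows, so rows that repeat a pose let the fingers close. It gives the time, the measured TCP pose, the force and the opening at its end, in the units of the state.
- state(): the state, without advancing time (a new reading comes with each control period).
- cams.grab_frame(name): name is "scene" or "side" or "wrist"; returns (picture, depth): 420x560x3 uint8, red, green, blue; 420x560 float32, m along the optical axis (not along the pixel's ray), 0 where there is no reading.
- cams.camera_info(name): a dict with "K" (3x3 intrinsics, pixels), "rvec" (rotation vector, rad) and "tvec" (3), from world to camera coordinates, as OpenCV has them. Camera axes: x right, y down, z forward; pixel columns grow to the right and rows downward; lengths in m; the calibration is good to about 2 mm. A picture is of the moment at which its call begins: read the wrist's pose just before it. camera_info takes no time and is no camera call; for the wrist camera it gives the pose at the moment of the call.
- workorder.job_done(): hands the job in, once; it reports no verdict.
Trained networks look in the newest picture that a camera, given by its name, has taken for a name from the list of things; names that differ only in an ending like _2 or _b are one class to them, and where a whole thing is asked for, a point or a joint stands for the part that bears it (a point fixed in the world has none). Each returns a list of dicts, best first, with "score" (0 to 1); they miss things now and then, are a little off and sometimes report something else, mostly with a low value. They report only what shows in the picture. A call takes as long as a camera call.
- nets.recognise(camera, target): "at" ([x, y, z] in m, in world coordinates, good to about 4 mm: the middle of the surface that is visible of it).
- nets.landmark_of(camera, target): "at" ([x, y, z] in m, in world coordinates, good to about 4 mm: a listed point, or the origin of a listed thing).
The state is a dict: "time": time; "joint_pos": joint angles; "joint_vel": joint speeds; "joint_efforts": joint torques, N m; "tool_pos": TCP position; "tool_rot": TCP orientation; "contact_force": force on the tool from outside, world axes, zero at the start; "ft_torque": the same for the moment, N m; "gripper_width": opening from 0.0 (shut) to 1.0 (fully open).
Only numpy, scipy, OpenCV 4.12 (cv2) and the standard library are available. Lean on these libraries where they do the work, as an engineer would, in place of code of your own. Each camera call takes 0.05 s, during which the arm holds its last target.

TASK

The grey steel gauge block has been left in the polished dish, pushed up against its end wall: get it out without pressing hard on the dish, and lay it flat on the bare bench, off the dish and the mat. Then lift the mesh rinse basket by its blue bar and tip it, spout downwards, over the dish so that all five steel balls roll out through the spout into the dish, and stand the empty basket upright back on the middle of the black rubber mat. Leave the loupe, the red rubber stamp and the ink pad where they are.

Things in the scene. Friction and masses are not known exactly. Their poses are not given: they have to be found in the camera images.
- gauge_block_center (a point): Centre of the loose grey steel gauge block, a box 32 (x) x 60 (y) x 14 mm (z), about 0.19 kg. Starts flat in the dish at the dish's +x end, 32 mm side along the dish's x, one long face 1 to 5 mm from the end wall, 3 to 13 mm free at its ends. Fingertips pressed on its top with 5 to 10 N drag it along; about 40 mm off the end wall it can be pinched across 32 mm.
- dish: Low polished steel dish, fixed to the bench. Origin at the centre of its underside; x along its length, z up. Outside 160 x 86 x 41 mm high with a rolled rim; inside 150 (x) x 76 mm (y), inner floor 6 mm above the bench. Floor slippery: friction about 0.2.
- drip_mat: Black rubber mat fixed to the bench, 150 (x) x 130 (y) x 4 mm thick; origin at the centre of its underside. The basket stands on its middle at the start, pointing within 0.15 rad of the mat's x. Dish and mat swap sides from run to run; the bench to the robot's right of both, at x 0.40 to 0.52, y -0.33 to -0.40, is always bare.
- basket_grip (a point): Centre of the blue bar of the loose wire-mesh rinse basket (0.2 kg). Axes are the basket's: x to the spout, y along the bar, z up. Bar 12 (x) x 88 (y) x 24 mm tall (z), flat-sided, centre 92 mm above the basket's underside; pinch it across its 12 mm from above. Basket: 52 mm behind to 66 mm ahead of the bar, 80 wide, walls 40 high, a thin post under each end of the bar.
- basket: The basket, same axes; origin at the underside, straight below the bar. Floor flat; from 30 mm ahead of the bar it rises as an 18 degree ramp to the spout while the walls narrow to it, which keeps the balls in while it is upright. Tipped 40 to 45 degrees about the bar's long axis, spout downwards, the balls roll out.
- basket_spout (a point): Middle of the lip of the spout, a notch 49 mm wide in the front rim of the basket: 66 mm ahead of the bar (basket x) and 77 mm lower than the bar's centre. The balls leave here towards the basket's +x.
- ball_1_center (a point): Centre of bearing ball 1: polished steel ball, 14 mm across, 12 g; starts in the basket.
- ball_2_center (a point): Centre of bearing ball 2: polished steel ball, 14 mm across, 12 g; starts in the basket.
- ball_3_center (a point): Centre of bearing ball 3: polished steel ball, 14 mm across, 12 g; starts in the basket.
- ball_4_center (a point): Centre of bearing ball 4: polished steel ball, 14 mm across, 12 g; starts in the basket.
- ball_5_center (a point): Centre of bearing ball 5: polished steel ball, 14 mm across, 12 g; starts in the basket.
- loupe: Black eye loupe, 39 mm across, 31 mm high, standing on the bench; origin at the underside. Bystander: leave it.
- rubber_stamp: Red-handled rubber stamp standing upright, 23 x 36 x 60 mm high; origin at the underside. Bystander: leave it.
- ink_pad: Closed blue tin ink pad 62 x 77 x 17 mm; origin at the underside. Bystander: leave it.

How it is judged:
By the outcome, as a careful person would: the job done as asked, in the order asked, and still so for the second after the job is handed in, with the robot touching nothing.
It also fails if it takes over 72 s, if anything falls off the work surface, if the arm or the gripper's body presses on something with over 40 N, if the wrist force passes 120 N, or if a joint passes its speed limit or range.

## Working session

There is one attempt and no reset: what is moved stays moved. The work goes in short steps, Python scripts to look and compute and a tool call to move; the robot and the scene stay as the last step left them, time stands still between calls to the robot, and variables do not carry over. Pictures are saved under pics/ and viewed, and the job is handed in when it is done.

Besides the shell and the picture viewer there is one more tool, called after "Call:" by a JSON object that holds its "method" and its "body", one argument or row to a line. play_rows: Moves the arm, as the interface text tells. Its arguments: {"type":"object","properties":{"motion":{"type":"array","items":{"type":"array"}}},"required":["motion"]}

```bash
ls; mkdir -p pics; cat > h.py <<'E'
import numpy as np, cv2
from plant import state, cams, workorder, nets
def save(name,fn):
    im,d=cams.grab_frame(name); cv2.imwrite('pics/'+fn+'.png',im[:,:,::-1]); np.save('pics/'+fn+'.npy',d); return im,d
def RT(name):
    c=cams.camera_info(name); R,_=cv2.Rodrigues(np.array(c['rvec'],float)); return np.array(c['K']),R,np.array(c['tvec'],float).reshape(3)
def cloud(name,d):
    K,R,t=RT(name); v,u=np.mgrid[:d.shape[0],:d.shape[1]]
    p=np.stack([(u-K[0,2])/K[0,0]*d,(v-K[1,2])/K[1,1]*d,d],-1)
    return (p-t)@R
def proj(name,P):
    K,R,t=RT(name); q=np.atleast_2d(P)@R.T+t; q=q@K.T; return q[:,:2]/q[:,2:]
E
python3 - <<'E'
from h import *
for k,v in state().items(): print(k,np.round(v,3))
for c in ('scene','side','wrist'):
    save(c,c+'0')
    K,R,t=RT(c); print(c, -R.T@t, R[2])
for t in ['gauge_block_center','dish','drip_mat','basket_grip','basket','basket_spout','ball_1_center','loupe','rubber_stamp','ink_pad']:
    for c in ('scene','side'):
        print(t,c,[(np.round(r['at'],3),round(r['score'],2)) for r in nets.landmark_of(c,t)[:2]])
E
```

```text
pics
time 0.0
joint_pos [-0.119  0.053  1.614 -0.     1.476 -0.119]
joint_vel [-0.    -0.001 -0.     0.    -0.001  0.001]
joint_efforts [ 0.0000e+00 -3.9367e+01 -3.7018e+01 -0.0000e+00  7.0000e-03 -0.0000e+00]
tool_pos [0.624 0.    0.192]
tool_rot [0.706 0.    0.708 0.   ]
contact_force [ 0.511  0.376 -0.148]
ft_torque [-0.015 -0.013  0.009]
gripper_width 0.999
scene [-0.11503585  0.60143635  1.04804288] [ 0.43244586 -0.46464709 -0.77271836]
side [ 0.46189955 -0.79164445  0.41871633] [-0.02055827  0.92723674 -0.37391092]
wrist [0.62424227 0.07088334 0.3725963 ] [-4.38596981e-04 -2.82597303e-01 -9.59238538e-01]
gauge_block_center scene [(array([0.432, 0.136, 0.012]), 0.76)]
gauge_block_center side []
dish scene [(array([0.443, 0.194, 0.002]), 0.76)]
dish side [(array([0.442, 0.194, 0.   ]), 0.66)]
drip_mat scene [(array([ 0.44 , -0.16 ,  0.001]), 0.84)]
drip_mat side [(array([ 0.441, -0.161, -0.   ]), 0.6)]
basket_grip scene [(array([ 0.436, -0.155,  0.093]), 0.72), (array([ 0.412, -0.218,  0.022]), 0.29)]
basket_grip side [(array([ 0.434, -0.158,  0.097]), 0.79)]
basket scene [(array([ 0.441, -0.155,  0.006]), 0.66), (array([ 0.441, -0.141,  0.011]), 0.57)]
basket side [(array([ 0.436, -0.153,  0.003]), 0.58)]
basket_spout scene [(array([ 0.414, -0.214,  0.024]), 0.75)]
basket_spout side [(array([ 0.413, -0.216,  0.016]), 0.96), (array([ 0.438, -0.146,  0.014]), 0.3)]
ball_1_center scene []
ball_1_center side [(array([ 0.468, -0.132,  0.012]), 0.51)]
loupe scene [(array([ 0.439, -0.153,  0.005]), 0.67), (array([ 0.562, -0.007, -0.001]), 0.5)]
loupe side [(array([ 0.561, -0.011, -0.   ]), 0.72)]
rubber_stamp scene [(array([ 0.44 , -0.156,  0.004]), 0.64), (array([0.427, 0.36 , 0.002]), 0.6)]
rubber_stamp side [(array([ 0.318, -0.28 , -0.004]), 0.86)]
ink_pad scene [(array([0.425, 0.359, 0.006]), 0.81)]
ink_pad side [(array([0.424, 0.359, 0.003]), 0.62)]
```

View pics/scene0.png

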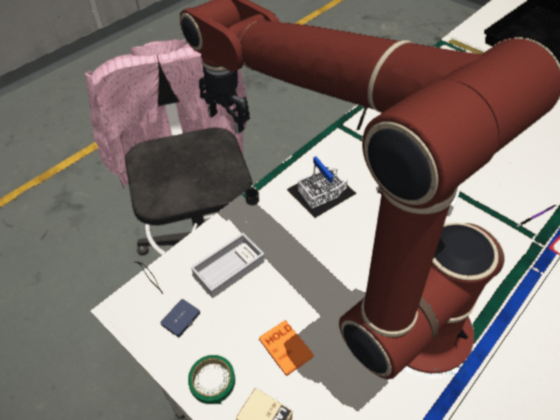

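View pics/side0.png

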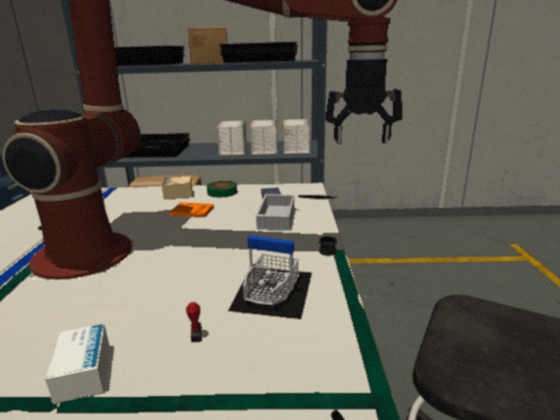

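View pics/wrist0.png

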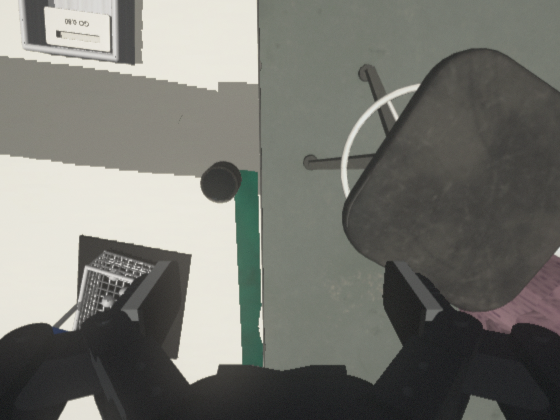

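```bash
cat > rect.py <<'E'
from h import *
def rect(cam,fn,x0,x1,y0,y1,z0,z1,show=True):
    d=np.load(f'pics/{fn}.npy'); P=cloud(cam,d)
    m=(d>0)&(P[...,0]>x0)&(P[...,0]<x1)&(P[...,1]>y0)&(P[...,1]<y1)&(P[...,2]>z0)&(P[...,2]<z1)
    q=P[m]; 
    if len(q)<5: print(fn,'few',len(q)); return
    r=cv2.minAreaRect((q[:,:2]*1000).astype(np.float32)); print(cam,'n',len(q),'c',np.round(r[0],1),'size',np.round(r[1],1),'ang',round(r[2],2),'z med',np.round(np.median(q[:,2]),4))
    return r
E
python3 - <<'E'
from rect import *
for c in ('scene','side'):
    rect(c,c+'0',.36,.53,.09,.30,.033,.06)
    rect(c,c+'0',.36,.53,-.27,-.05,.08,.13)
    rect(c,c+'0',.36,.53,-.27,-.05,.03,.06)
E
```

```text
scene n 519 c [443.3 193.6] size [160.1  88.6] ang 83.25 z med 0.0392
scene n 224 c [ 436.3 -153. ] size [15.7 90.5] ang 71.12 z med 0.104
scene n 278 c [ 432.7 -156.6] size [125.2  84. ] ang 68.01 z med 0.0431
side n 228 c [446.  187.9] size [163.3  85.9] ang 83.39 z med 0.0366
side n 621 c [ 439.  -158.5] size [14.2 88. ] ang 71.28 z med 0.0964
side n 497 c [ 436.7 -165.1] size [123.3  85.8] ang 71.8 z med 0.0418
```

Call:
{"method": "play_rows", "body": {
  "motion": [
    [1,[-0.04,0.03,0.0],0.15],
    [1,[-0.08,0.06,0.0],0.3],
    [1,[-0.12,0.09,0.0],0.45],
    [1,[-0.16,0.12,0.0],0.6],
    [1,[-0.19,0.15,0.0],0.75]
  ]
}}

```text
time: 1.65
tool_pos: [0.433, 0.1509, 0.1928]
tool_rot: [0.657, -0.261, 0.657, 0.261]
contact_force: [1.0, 0.7, 0.1]
gripper_width: 0.144
```

Call:
{"method": "play_rows", "body": {
  "motion": [
    [1,[0,0.0,0.0],0.15],
    [1,[0,0,0.0],0.3],
    [1,[0,0,0],0.45],
    [1,[0,0,0],0.6],
    [1,[0,0,0],0.704]
  ]
}}

```text
time: 2.15
tool_pos: [0.435, 0.1501, 0.1931]
tool_rot: [0.527, -0.471, 0.527, 0.471]
contact_force: [-0.3, 0.2, 0.7]
gripper_width: 0.0
```

```bash
python3 - <<'E'
from rect import *
save('wrist','w1')
print(state()['tool_pos'],state()['tool_rot'],state()['joint_pos'])
rect('wrist','w1',.36,.53,.09,.30,.034,.06)
rect('wrist','w1',.38,.51,.10,.26,.015,.026)
print([(r['at'],r['score']) for r in nets.landmark_of('wrist','gauge_block_center')[:2]])
E
```

```text
[0.43495779 0.15003921 0.19303659] [ 0.52675961 -0.47189241  0.52658074  0.47175693] [ 1.70215908e-01 -3.60390929e-01  1.98120113e+00 -2.78942789e-05
  1.52046635e+00 -1.29083294e+00]
wrist n 2856 c [443.8 190.2] size [160.   86.2] ang 83.59 z med 0.0401
wrist n 2177 c [441.8 188. ] size [152.8  80.9] ang 83.32 z med 0.0198
[([0.4373, 0.1356, 0.01], 0.91)]
```

View pics/w1.png

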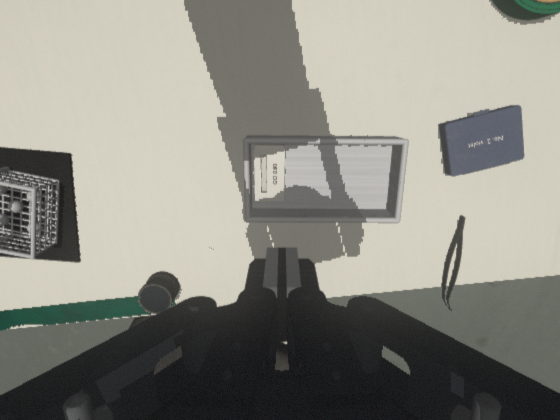

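Call:
{"method": "play_rows", "body": {
  "motion": [
    [1,[0.0025,-0.014,-0.045],0],
    [1,[0.0025,-0.014,-0.09],0],
    [1,[0.0025,-0.014,-0.13],0],
    [1,[0.0025,-0.014,-0.16],0],
    [1,[0.0025,-0.014,-0.165],0]
  ]
}}

```text
time: 2.75
tool_pos: [0.4337, 0.1354, 0.0236]
tool_rot: [0.526, -0.468, 0.531, 0.471]
contact_force: [-0.1, 0.4, -0.8]
gripper_width: 0.001
```

Call:
{"method": "play_rows", "body": {
  "motion": [
    [1,[0,0,-0.003],0],
    [1,[0,0,-0.006],0]
  ]
}}

```text
time: 2.95
tool_pos: [0.4393, 0.1363, 0.0239]
tool_rot: [0.53, -0.47, 0.527, 0.469]
contact_force: [0.3, 0.2, 1.0]
gripper_width: -0.001
```

Call:
{"method": "play_rows", "body": {
  "motion": [
    [1,[0,0,-0.001],0],
    [1,[0,0,-0.002],0],
    [1,[0,0,-0.002],0]
  ]
}}

```text
time: 3.25
tool_pos: [0.4382, 0.1361, 0.0208]
tool_rot: [0.529, -0.47, 0.528, 0.47]
contact_force: [-0.3, 0.7, 0.8]
gripper_width: 0.001
```

Call:
{"method": "play_rows", "body": {
  "motion": [
    [1,[0,0,-0.001],0],
    [1,[0,0,-0.001],0]
  ]
}}

```text
time: 3.45
tool_pos: [0.4375, 0.136, 0.019]
tool_rot: [0.528, -0.47, 0.528, 0.47]
contact_force: [-0.8, 0.3, -0.2]
gripper_width: 0.003
```

Call:
{"method": "play_rows", "body": {
  "motion": [
    [1,[0,0,-0.0005],0],
    [1,[0,0,-0.0005],0]
  ]
}}

```text
time: 3.65
tool_pos: [0.4374, 0.136, 0.0183]
tool_rot: [0.528, -0.47, 0.528, 0.47]
contact_force: [-0.0, 0.7, 0.6]
gripper_width: 0.001
```

Call:
{"method": "play_rows", "body": {
  "motion": [
    [1,[0,0,-0.0006],0],
    [1,[0,0,-0.001],0]
  ]
}}

```text
time: 3.85
tool_pos: [0.4375, 0.136, 0.0173]
tool_rot: [0.528, -0.47, 0.528, 0.47]
contact_force: [0.1, 0.5, -0.2]
gripper_width: 0.005
```

```bash
python3 - <<'E'
from rect import *
im,d=save('side','s2'); cv2.imwrite('pics/s2c.png',cv2.resize(im[150:260,210:370,::-1],None,fx=4,fy=4))
im,d=save('scene','c2'); cv2.imwrite('pics/c2c.png',cv2.resize(im[210:310,160:300,::-1],None,fx=4,fy=4))
E
```

```text
(no output)
```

View pics/s2c.png

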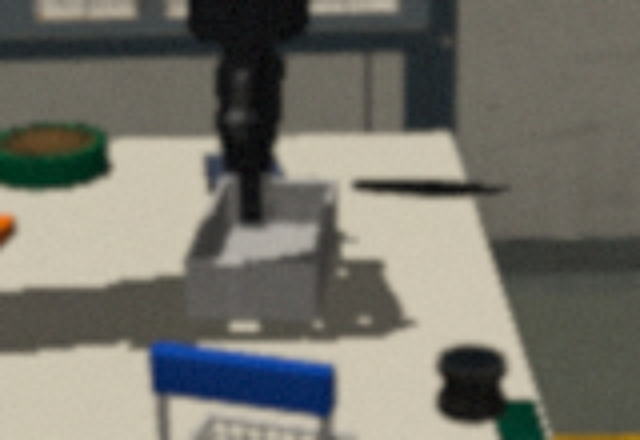

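View pics/c2c.png

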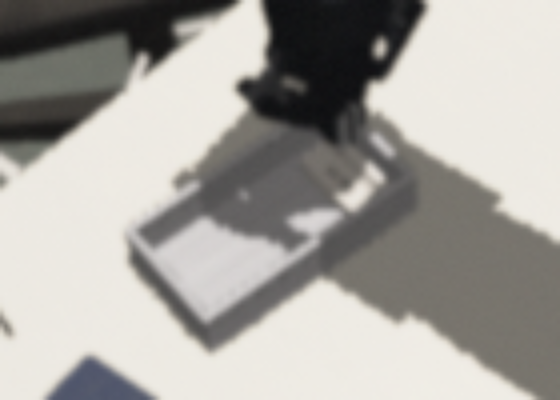

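Call:
{"method": "play_rows", "body": {
  "motion": [
    [1,[0,0,-0.0007],0],
    [1,[0,0,-0.001],0]
  ]
}}

```text
time: 4.15
tool_pos: [0.4374, 0.136, 0.0163]
tool_rot: [0.528, -0.47, 0.528, 0.47]
contact_force: [0.1, 1.0, -0.5]
gripper_width: 0.0
```

```bash
python3 - <<'E'
from h import *
for i in range(3): print(state()['contact_force'],state()['tool_pos'])
E
```

```text
[ 0.08773629  0.97601132 -0.54554797] [0.4374391  0.1359961  0.01632024]
[ 0.08773629  0.97601132 -0.54554797] [0.4374391  0.1359961  0.01632024]
[ 0.08773629  0.97601132 -0.54554797] [0.4374391  0.1359961  0.01632024]
```

```bash
python3 - <<'E'
from h import *
p=state()['tool_pos']
for c,o,f in (('side',(210,150),4),('scene',(160,210),4)):
    for z in (0,.004,.02): print(c,z,(proj(c,p+np.array([0,0,z]))[0]-o)*f)
    cn=np.array([.4373,.1355,.02]); ex=np.array([-.115,-.993,0]); ey=np.array([.993,-.115,0])
    print([((proj(c,cn+a*.016*ex+b*.03*ey)[0]-o)*f).round() for a,b in ((1,1),(1,-1),(-1,-1),(-1,1))])
E
```

```text
side 0 [251.58936082 277.21704526]
side 0.004 [251.4113964  271.53561038]
side 0.02 [250.69423454 248.64053704]
[array([295., 283.]), array([201., 281.]), array([209., 262.]), array([300., 264.])]
scene 0 [346.65999938 170.46304024]
scene 0.004 [346.28644686 166.79658785]
scene 0.02 [344.77356835 151.94754582]
[array([338., 124.]), array([397., 183.]), array([357., 211.]), array([297., 151.])]
```

```bash
python3 - <<'E'
from h import *
for c,fn in (('side','s2'),('scene','c2')):
    d=np.load(f'pics/{fn}.npy'); P=cloud(c,d)
    u=272 if c=='side' else 247
    for v in (range(190,222,2) if c=='side' else range(236,266,2)): print(c,v,d[v,u],P[v,u].round(3))
E
python3 - <<'E'
import cv2
im=cv2.imread('pics/s2.png'); cv2.imwrite('pics/s2d.png',cv2.resize(im[170:225,250:305],None,fx=10,fy=10,interpolation=cv2.INTER_NEAREST))
im=cv2.imread('pics/c2.png'); cv2.imwrite('pics/c2d.png',cv2.resize(im[225:275,220:275],None,fx=10,fy=10,interpolation=cv2.INTER_NEAREST))
E
```

```text
side 190 0.94668984 [0.438 0.103 0.108]
side 192 0.946311 [0.438 0.101 0.103]
side 194 0.96559256 [0.438 0.118 0.092]
side 196 0.97416234 [0.437 0.124 0.085]
side 198 0.97439533 [0.437 0.122 0.08 ]
side 200 0.97510535 [0.437 0.121 0.075]
side 202 0.97679216 [0.437 0.121 0.07 ]
side 204 0.9768043 [0.437 0.119 0.065]
side 206 0.99245507 [0.436 0.132 0.055]
side 208 1.1239604 [0.433 0.252 0.002]
side 210 1.1058536 [0.433 0.233 0.003]
side 212 1.093565 [0.433 0.219 0.003]
side 214 1.0778264 [0.434 0.203 0.003]
side 216 0.98305124 [0.436 0.113 0.035]
side 218 0.9823909 [0.436 0.111 0.031]
side 220 0.9841509 [0.436 0.111 0.025]
scene 236 1.1907756 [0.43  0.136 0.092]
scene 238 1.186492 [0.426 0.14  0.093]
scene 240 1.194267 [0.427 0.14  0.083]
scene 242 1.2025033 [0.428 0.139 0.074]
scene 244 1.2033571 [0.426 0.142 0.07 ]
scene 246 1.2121264 [0.427 0.141 0.06 ]
scene 248 1.257596 [0.445 0.127 0.019]
scene 250 1.256355 [0.442 0.13  0.017]
scene 252 1.2551907 [0.439 0.134 0.015]
scene 254 1.2488763 [0.433 0.139 0.017]
scene 256 1.2436317 [0.429 0.143 0.018]
scene 258 1.2373855 [0.423 0.149 0.02 ]
scene 260 1.2361072 [0.42  0.152 0.018]
scene 262 1.2297795 [0.415 0.157 0.02 ]
scene 264 1.2034825 [0.401 0.169 0.039]
```

View pics/s2d.png

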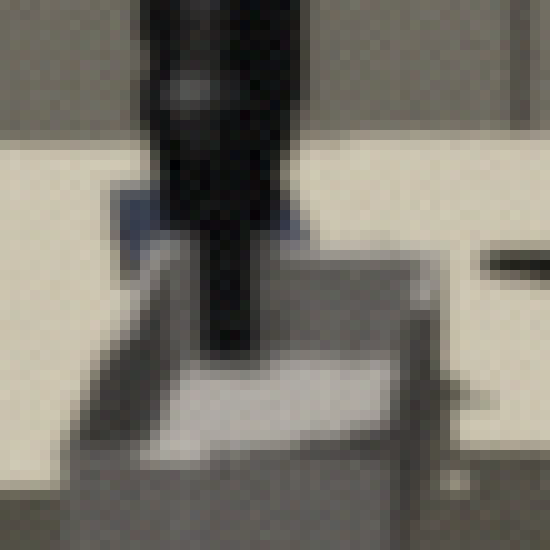

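View pics/c2d.png

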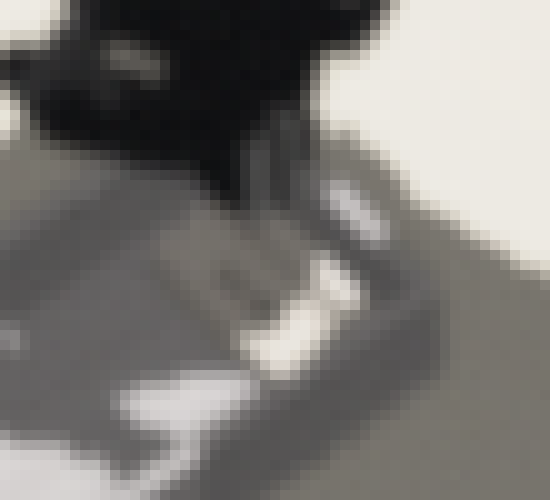

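```bash
python3 - <<'E'
from h import *
for z in (.19,.205,.22,.24): print(z,proj('side',[.667,0,z]),proj('side',[.582,0,z]))
s=state(); print(s)
P=cloud('side',np.load('pics/side0.npy'))
for v in range(120,146,2): print(v,P[v,338].round(3),P[v,391].round(3))
E
```

```text
0.19 [[379.57910288 166.61193665]] [[338.71575849 167.57488033]]
0.205 [[380.11001304 159.60587144]] [[338.96309361 160.59055751]]
0.22 [[380.64832923 152.50207381]] [[339.2138715  153.50901684]]
0.24 [[381.377875   142.87474766]] [[339.55372284 143.91219363]]
{'time': 4.15, 'joint_pos': array([ 1.38722944e-01, -1.73385109e-01,  2.14062895e+00,  4.25059758e-06,
        1.17446728e+00, -1.31525282e+00]), 'joint_vel': array([ 0.00164236,  0.00360782,  0.00399304,  0.00142974, -0.0052627 ,
        0.00077923]), 'joint_efforts': array([-3.43711399e-03, -2.50181669e+01, -3.26092923e+01, -3.45716235e-04,
       -1.14386305e-03,  6.83175372e-06]), 'tool_pos': array([0.4374391 , 0.1359961 , 0.01632024]), 'tool_rot': array([ 0.52830215, -0.46993393,  0.5283703 ,  0.46998272]), 'contact_force': array([ 0.08773629,  0.97601132, -0.54554797]), 'ft_torque': array([-0.00616774,  0.01176591, -0.01966074]), 'gripper_width': 0.0002456190520405346}
120 [ 0.575 -0.013  0.291] [ 0.68  -0.011  0.288]
122 [ 0.575 -0.016  0.287] [ 0.679 -0.016  0.284]
124 [ 0.576 -0.011  0.282] [ 0.68  -0.013  0.28 ]
126 [ 0.576 -0.008  0.278] [ 0.681 -0.01   0.276]
128 [ 0.576 -0.01   0.274] [ 0.681 -0.011  0.272]
130 [ 0.577 -0.007  0.27 ] [ 0.682 -0.009  0.267]
132 [ 0.577 -0.008  0.266] [ 0.682 -0.009  0.263]
134 [ 0.577 -0.008  0.262] [ 0.683 -0.008  0.259]
136 [ 0.577 -0.009  0.258] [ 0.683 -0.01   0.256]
138 [ 0.577 -0.007  0.254] [ 1.203  1.831 -0.142]
140 [ 0.578 -0.006  0.249] [ 1.2    1.815 -0.152]
142 [ 0.577 -0.011  0.246] [ 1.207  1.835 -0.17 ]
144 [ 0.577 -0.01   0.242] [ 1.212  1.85  -0.187]
```

```bash
python3 - <<'E'
from h import *
d=np.load('pics/w1.npy')
for v in range(240,300,6): print(v,d[v,275:295:5])
K,R,t=RT('wrist')
s=state(); p=s['tool_pos']; print('tcp in cam',R@p+t, proj('wrist',p), K)
print(-R.T@t)
for c in 'side','scene':
  im,dd=save(c,'x_'+c)
  P=cloud(c,dd)
  m=(dd>0)&(abs(P[...,0]-p[0])<.03)&(abs(P[...,1]-p[1])<.03)&(P[...,2]>.045)&(P[...,2]<.3)
  q=P[m]; print(c,len(q),np.sort(q[:,2])[:30:3].round(3))
E
```

```text
240 [0.4019249  0.40229905 0.40243375 0.4023458 ]
246 [0.40364033 0.40379867 0.4043428  0.40534583]
252 [0.14599016 0.14582445 0.14566906 0.14526883]
258 [0.13950336 0.13828447 0.14044446 0.13953094]
264 [0.13472304 0.13495736 0.13462014 0.        ]
270 [0.1299225  0.12998527 0.12854932 0.12919497]
276 [0.1252492  0.12500577 0.12599245 0.1253645 ]
282 [0.12122177 0.1203896  0.12178157 0.12283993]
288 [0.11838059 0.11929972 0.11795059 0.11767472]
294 [0.1119201  0.11852481 0.11908466 0.11209217]
tcp in cam [0.00099796 0.01799507 0.19367996] [[283.27501865 235.27957361]] [[344.20035883   0.         281.50148273]
 [  0.         344.20035883 203.29944499]
 [  0.           0.           1.        ]]
[0.36573684 0.14349526 0.19698372]
side 611 [0.052 0.054 0.055 0.057 0.058 0.058 0.059 0.061 0.062 0.062]
scene 531 [0.054 0.059 0.061 0.064 0.065 0.066 0.067 0.068 0.069 0.07 ]
```

Call:
{"method": "play_rows", "body": {
  "motion": [
    [1,[0,0,-0.008],0],
    [1,[0,0,-0.016],0],
    [1,[0,0,-0.023],0],
    [1,[0,0,-0.026],0],
    [1,[0,0,-0.026],0]
  ]
}}

```text
time: 4.75
tool_pos: [0.4367, 0.1359, -0.0106]
tool_rot: [0.528, -0.47, 0.529, 0.47]
contact_force: [-0.1, -0.6, -0.7]
gripper_width: 0.003
```

```bash
python3 - <<'E'
from h import *
im,d=save('side','s3'); cv2.imwrite('pics/s3c.png',cv2.resize(im[170:225,250:305,::-1],None,fx=10,fy=10,interpolation=cv2.INTER_NEAREST))
P=cloud('side',d); s=state(); p=s['tool_pos']; print(p)
m=(d>0)&(abs(P[...,0]-p[0])<.03)&(abs(P[...,1]-p[1])<.02)&(P[...,2]>.0)&(P[...,2]<.3)
q=P[m]; print(np.sort(q[:,2])[:30:3].round(3))
E
```

```text
[ 0.43719476  0.13595933 -0.01002406]
[0.009 0.026 0.034 0.037 0.037 0.037 0.038 0.038 0.04  0.041]
```

View pics/s3c.png

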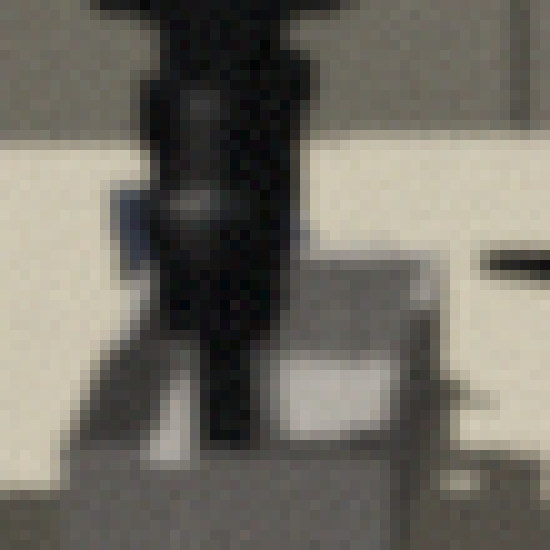

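Call:
{"method": "play_rows", "body": {
  "motion": [
    [1,[0,0,-0.002],0],
    [1,[0,0,-0.003],0]
  ]
}}

```text
time: 5.0
tool_pos: [0.4378, 0.1361, -0.0124]
tool_rot: [0.528, -0.47, 0.528, 0.47]
contact_force: [0.3, 0.0, 0.0]
gripper_width: -0.001
```

Call:
{"method": "play_rows", "body": {
  "motion": [
    [1,[0,0,-0.001],0],
    [1,[0,0,-0.001],0]
  ]
}}

```text
time: 5.2
tool_pos: [0.4375, 0.136, -0.0136]
tool_rot: [0.528, -0.47, 0.528, 0.47]
contact_force: [0.3, -0.3, 0.8]
gripper_width: -0.002
```

Call:
{"method": "play_rows", "body": {
  "motion": [
    [1,[0,0,-0.0005],0],
    [1,[0,0,-0.001],0]
  ]
}}

```text
time: 5.4
tool_pos: [0.4376, 0.136, -0.0145]
tool_rot: [0.528, -0.47, 0.528, 0.47]
contact_force: [-0.2, 0.0, -0.9]
gripper_width: 0.001
```

Call:
{"method": "play_rows", "body": {
  "motion": [
    [1,[0,0,-0.0005],0],
    [1,[0,0,-0.001],0]
  ]
}}

```text
time: 5.6
tool_pos: [0.4375, 0.136, -0.0156]
tool_rot: [0.528, -0.47, 0.528, 0.47]
contact_force: [0.1, 0.1, -0.0]
gripper_width: 0.001
```

Call:
{"method": "play_rows", "body": {
  "motion": [
    [1,[0,0,-0.0005],0],
    [1,[0,0,-0.001],0]
  ]
}}

```text
time: 5.8
tool_pos: [0.4375, 0.136, -0.0166]
tool_rot: [0.528, -0.47, 0.528, 0.47]
contact_force: [-0.2, -0.8, -0.7]
gripper_width: -0.002
```

Call:
{"method": "play_rows", "body": {
  "motion": [
    [1,[0,0,-0.0005],0],
    [1,[0,0,-0.001],0]
  ]
}}

```text
time: 6.0
tool_pos: [0.4375, 0.136, -0.0177]
tool_rot: [0.528, -0.47, 0.528, 0.47]
contact_force: [0.5, 0.8, 0.3]
gripper_width: -0.002
```

Call:
{"method": "play_rows", "body": {
  "motion": [
    [1,[0,0,-0.0005],0],
    [1,[0,0,-0.001],0]
  ]
}}

```text
time: 6.2
tool_pos: [0.4375, 0.136, -0.0184]
tool_rot: [0.528, -0.47, 0.528, 0.47]
contact_force: [-2.4, -1.0, 4.8]
gripper_width: 0.002
```

Call:
{"method": "play_rows", "body": {
  "motion": [
    [1,[0,0,-0.0004],0],
    [1,[0.0003,0.002,-0.0004],0],
    [1,[0.0006,0.005,-0.0004],0],
    [1,[0.001,0.009,-0.0004],0]
  ]
}}

```text
time: 6.6
tool_pos: [0.4393, 0.145, -0.0184]
tool_rot: [0.529, -0.47, 0.528, 0.469]
contact_force: [0.1, -2.3, 4.1]
gripper_width: -0.003
```

Call:
{"method": "play_rows", "body": {
  "motion": [
    [1,[0.0005,0.005,-0.0003],0],
    [1,[0.001,0.01,-0.0003],0],
    [1,[0.0017,0.015,-0.0003],0],
    [1,[0.0023,0.02,-0.0003],0],
    [1,[0.0029,0.025,-0.0003],0]
  ]
}}

```text
time: 7.1
tool_pos: [0.4425, 0.1702, -0.0184]
tool_rot: [0.529, -0.471, 0.528, 0.469]
contact_force: [-0.3, -3.1, 6.5]
gripper_width: 0.003
```

```bash
python3 - <<'E'
from h import *
im,d=save('scene','c4'); cv2.imwrite('pics/c4c.png',cv2.resize(im[220:300,180:280,::-1],None,fx=6,fy=6))
P=cloud('scene',d); s=state(); print(s['tool_pos'],s['contact_force'])
E
```

```text
[ 0.44255584  0.17093343 -0.01839376] [ 0.71641589 -1.91450119  5.83898528]
```

View pics/c4c.png

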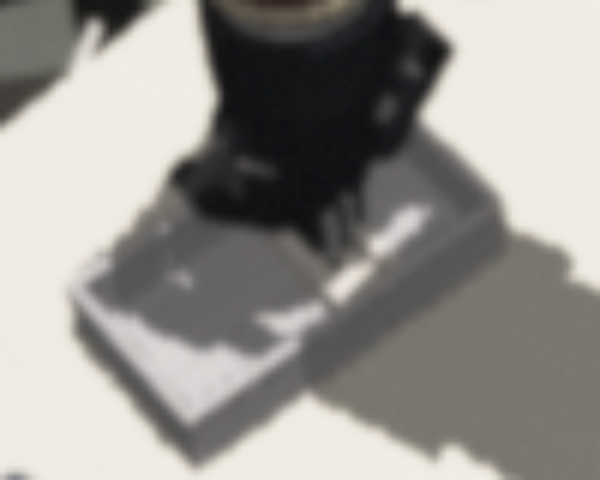

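Call:
{"method": "play_rows", "body": {
  "motion": [
    [1,[0.0005,0.004,-0.0001],0],
    [1,[0.001,0.008,0],0],
    [1,[0.001,0.008,0.01],0],
    [0.0,[-0.005,0.008,0.05],0],
    [0.0,[-0.005,0.008,0.08],0]
  ]
}}

```text
time: 7.65
tool_pos: [0.4352, 0.1784, 0.0614]
tool_rot: [0.528, -0.469, 0.529, 0.471]
contact_force: [1.4, 0.1, -0.7]
gripper_width: 0.333
```

```bash
python3 - <<'E'
from rect import *
s=state(); print(s['tool_pos'],s['gripper_width'])
save('wrist','w5')
rect('wrist','w5',.36,.53,.09,.30,.034,.06)
r=rect('wrist','w5',.41,.475,.12,.24,.0165,.026)
print([(r['at'],r['score']) for r in nets.landmark_of('wrist','gauge_block_center')[:2]])
E
```

```text
[0.43517802 0.17836869 0.06139007] 0.3326634714715203
wrist n 7936 c [447.8 191.6] size [159.8  85.6] ang 83.19 z med 0.0458
wrist n 2570 c [442.4 180.1] size [ 64.6 120. ] ang 0.13 z med 0.0253
[([0.4435, 0.178, 0.0124], 0.75)]
```

View pics/w5.png

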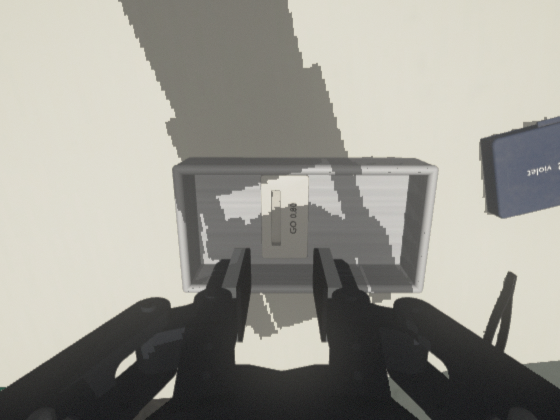

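```bash
python3 - <<'E'
from rect import *
K,R,t=RT('wrist'); C=-R.T@t
def px(u,v,z):
    r=R.T@np.linalg.inv(K)@[u,v,1]; return C+r*(z-C[2])/r[2]
for u,v in ((263,177),(308,177),(262,258),(308,258),(285,217)): print(px(u,v,.02).round(4))
print(state()['tool_pos'])
d=np.load('pics/w5.npy'); P=cloud('wrist',d); print(P[217,265:306:10].round(3))
E
```

```text
[0.415  0.1689 0.02  ]
[0.4185 0.1988 0.02  ]
[0.4741 0.1603 0.02  ]
[0.478  0.1933 0.02  ]
[0.4449 0.1803 0.02  ]
[0.43971447 0.1793439  0.06579011]
[[0.442 0.167 0.023]
 [0.444 0.173 0.019]
 [0.443 0.18  0.025]
 [0.444 0.187 0.024]
 [0.445 0.194 0.024]]
```

Call:
{"method": "play_rows", "body": {
  "motion": [
    [-0.25,[0.004,0.001,-0.02],0],
    [-0.25,[0.004,0.001,-0.05],0],
    [-0.25,[0.004,0.001,-0.08],0],
    [-0.25,[0.004,0.001,-0.093],0],
    [-0.25,[0.004,0.001,-0.096],0]
  ]
}}

```text
time: 8.25
tool_pos: [0.4397, 0.1791, -0.0361]
tool_rot: [0.528, -0.469, 0.529, 0.47]
contact_force: [-6.9, -1.9, 19.6]
gripper_width: 0.624
```

Call:
{"method": "play_rows", "body": {
  "motion": [
    [1,[0,0,0],0],
    [1,[0,0,0],0],
    [1,[0,0,0],0],
    [1,[0,0,0],0]
  ]
}}

```text
time: 8.65
tool_pos: [0.4429, 0.1796, -0.0327]
tool_rot: [0.53, -0.471, 0.527, 0.469]
contact_force: [-0.2, -0.1, 9.3]
gripper_width: 0.355
```

Call:
{"method": "play_rows", "body": {
  "motion": [
    [1,[0,0,0.005],0],
    [1,[0,0,0.03],0],
    [1,[0,0,0.07],0],
    [1,[0,0,0.11],0],
    [1,[0,0,0.14],0]
  ]
}}

```text
time: 9.15
tool_pos: [0.4403, 0.1792, 0.1067]
tool_rot: [0.529, -0.47, 0.528, 0.47]
contact_force: [0.5, 1.1, -2.0]
gripper_width: 0.355
```

```bash
python3 - <<'E'
from rect import *
s=state(); print(s['tool_pos'],s['gripper_width'],s['contact_force'])
save('side','s6')
E
```

```text
[0.44033471 0.17920188 0.10673471] 0.35493534990104314 [ 0.48001538  1.10862105 -2.03933931]
```

View pics/s6.png

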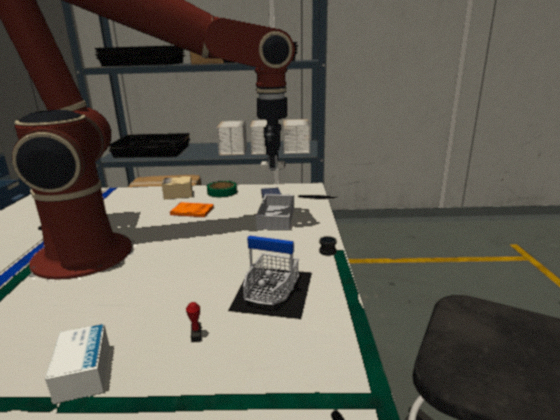

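Call:
{"method": "play_rows", "body": {
  "motion": [
    [1,[0.002,-0.045,0.02],0],
    [1,[0.004,-0.09,0.02],0],
    [1,[0.006,-0.135,0.02],0],
    [1,[0.007,-0.18,0.02],0],
    [1,[0.009,-0.225,0.02],0]
  ]
}}

```text
time: 9.7
tool_pos: [0.4483, -0.0473, 0.1237]
tool_rot: [0.528, -0.47, 0.528, 0.47]
contact_force: [1.7, -0.4, -1.7]
gripper_width: 0.353
```

Call:
{"method": "play_rows", "body": {
  "motion": [
    [1,[0.002,-0.045,0.0],0],
    [1,[0.004,-0.09,0.0],0],
    [1,[0.006,-0.135,0.0],0],
    [1,[0.007,-0.18,0.0],0],
    [1,[0.009,-0.225,0.0],0]
  ]
}}

```text
time: 10.2
tool_pos: [0.4574, -0.2722, 0.1234]
tool_rot: [0.529, -0.469, 0.528, 0.471]
contact_force: [1.1, 0.3, -2.6]
gripper_width: 0.352
```

Call:
{"method": "play_rows", "body": {
  "motion": [
    [1,[0.002,-0.045,-0.02],0],
    [1,[0.003,-0.09,-0.05],0],
    [1,[0.003,-0.095,-0.08],0],
    [1,[0.003,-0.095,-0.11],0],
    [1,[0.003,-0.095,-0.12],0]
  ]
}}

```text
time: 10.7
tool_pos: [0.4582, -0.3633, -0.0007]
tool_rot: [0.529, -0.466, 0.529, 0.473]
contact_force: [-0.1, -0.2, -3.0]
gripper_width: 0.352
```

```bash
python3 - <<'E'
from rect import *
s=state(); print(s['tool_pos'],s['gripper_width'],s['contact_force'])
im,d=save('side','s7'); s=state(); print(s['tool_pos'])
cv2.imwrite('pics/s7c.png',cv2.resize(im[150:420,120:480,::-1],None,fx=2,fy=2))
P=cloud('side',d); p=s['tool_pos']
m=(d>0)&(abs(P[...,0]-p[0])<.04)&(abs(P[...,1]-p[1])<.05)&(P[...,2]>.01)&(P[...,2]<.3)
q=P[m]; print(np.sort(q[:,2])[:60:5].round(3))
E
```

```text
[ 0.4581808  -0.36328542 -0.00072714] 0.35221934612864575 [-0.07998967 -0.23073053 -3.01782387]
[ 0.458375   -0.36302269 -0.00064275]
[0.034 0.035 0.036 0.036 0.036 0.037 0.037 0.037 0.037 0.037 0.037 0.038]
```

View pics/s7c.png

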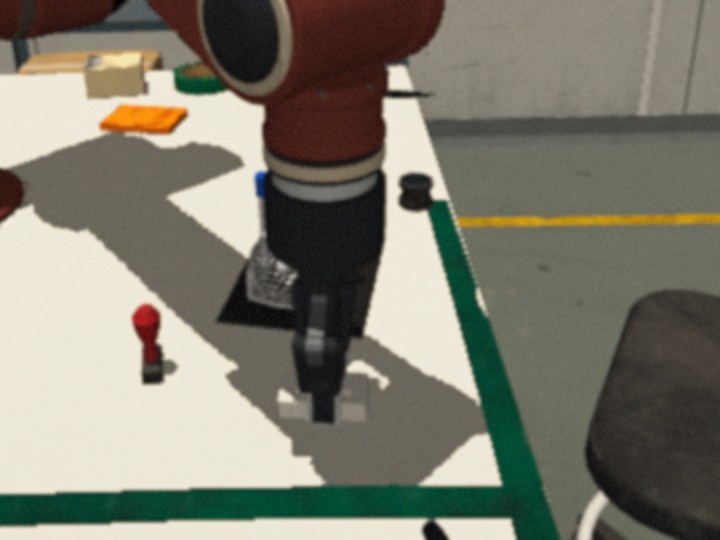

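Call:
{"method": "play_rows", "body": {
  "motion": [
    [1,[0,0,-0.015],0],
    [1,[0,0,-0.028],0],
    [1,[0,0,-0.033],0],
    [1,[0,0,-0.033],0]
  ]
}}

```text
time: 11.15
tool_pos: [0.4612, -0.3654, -0.0288]
tool_rot: [0.528, -0.47, 0.528, 0.47]
contact_force: [0.3, -0.2, -3.9]
gripper_width: 0.353
```

Call:
{"method": "play_rows", "body": {
  "motion": [
    [1,[0,0,-0.001],0],
    [1,[0,0,-0.002],0]
  ]
}}

```text
time: 11.35
tool_pos: [0.462, -0.3666, -0.0293]
tool_rot: [0.528, -0.471, 0.528, 0.469]
contact_force: [0.2, -0.6, -2.3]
gripper_width: 0.355
```

Call:
{"method": "play_rows", "body": {
  "motion": [
    [1,[0,0,-0.001],0],
    [1,[0,0,-0.001],0]
  ]
}}

```text
time: 11.55
tool_pos: [0.4615, -0.3661, -0.031]
tool_rot: [0.528, -0.47, 0.528, 0.47]
contact_force: [0.1, 0.0, -2.3]
gripper_width: 0.356
```

Call:
{"method": "play_rows", "body": {
  "motion": [
    [1,[0,0,-0.002],0],
    [1,[0,0,-0.0035],0],
    [1,[0,0,-0.0035],0]
  ]
}}

```text
time: 11.85
tool_pos: [0.4611, -0.3658, -0.0352]
tool_rot: [0.528, -0.47, 0.528, 0.47]
contact_force: [-0.8, -0.1, -3.1]
gripper_width: 0.353
```

Call:
{"method": "play_rows", "body": {
  "motion": [
    [1,[0,0,-0.001],0],
    [1,[0,0,-0.0015],0],
    [1,[0,0,-0.0015],0]
  ]
}}

```text
time: 12.15
tool_pos: [0.4613, -0.3659, -0.0364]
tool_rot: [0.528, -0.47, 0.528, 0.47]
contact_force: [-0.5, -0.2, -1.9]
gripper_width: 0.356
```

Call:
{"method": "play_rows", "body": {
  "motion": [
    [1,[0,0,-0.001],0],
    [1,[0,0,-0.0015],0],
    [1,[0,0,-0.0015],0]
  ]
}}

```text
time: 12.45
tool_pos: [0.4616, -0.3662, -0.0373]
tool_rot: [0.528, -0.47, 0.528, 0.47]
contact_force: [-0.7, 0.5, 1.3]
gripper_width: 0.358
```

Call:
{"method": "play_rows", "body": {
  "motion": [
    [-0.2,[0,0,0.0],0],
    [-0.2,[0,0,0.0],0],
    [-0.2,[0,0,0.01],0],
    [-0.2,[0,0,0.05],0],
    [-0.2,[0,0,0.1],0]
  ]
}}

```text
time: 12.95
tool_pos: [0.4597, -0.3644, 0.0611]
tool_rot: [0.528, -0.468, 0.528, 0.472]
contact_force: [0.8, -1.2, 0.2]
gripper_width: 0.601
```

Call:
{"method": "play_rows", "body": {
  "motion": [
    [-0.2,[0,0,0.05],0],
    [-0.2,[-0.01,0.04,0.09],-0.1],
    [-0.2,[-0.02,0.08,0.11],-0.21],
    [-0.2,[-0.024,0.12,0.11],-0.21],
    [-0.2,[-0.024,0.16,0.11],-0.21]
  ]
}}

```text
time: 13.45
tool_pos: [0.4376, -0.2051, 0.1749]
tool_rot: [0.576, -0.413, 0.574, 0.41]
contact_force: [-0.2, -0.4, -0.1]
gripper_width: 0.6
```

```bash
python3 - <<'E'
from rect import *
s=state(); print(s['tool_pos'],s['tool_rot'],s['gripper_width'],s['contact_force'],s['joint_pos'])
im,d=save('side','s8'); save('wrist','w8')
s=state(); print(s['tool_pos'])
rect('side','s8',.36,.56,-.42,-.29,.009,.03)
rect('wrist','w8',.36,.53,-.27,-.05,.08,.12)
rect('side','s8',.36,.53,-.27,-.05,.08,.115)
print([(r['at'],r['score']) for r in nets.landmark_of('wrist','basket_grip')[:2]])
E
```

```text
[ 0.43760667 -0.20514971  0.17487232] [ 0.57550276 -0.41321085  0.5742742   0.41019812] 0.6000663664135027 [-0.16118544 -0.36203727 -0.06832396] [-5.92605447e-01 -2.89609428e-01  1.95666327e+00  1.40999752e-04
  1.46993966e+00 -1.83558067e+00]
[ 0.43749227 -0.20264684  0.17346635]
side n 725 c [ 461.2 -368.1] size [35.2 59.9] ang 83.44 z med 0.0114
wrist n 2225 c [ 436.5 -159.4] size [12.4 87.4] ang 71.17 z med 0.1068
side n 623 c [ 439.6 -158.5] size [15.3 86.5] ang 69.95 z med 0.0965
[([0.4386, -0.1564, 0.0976], 0.55)]
```

View pics/s8.png

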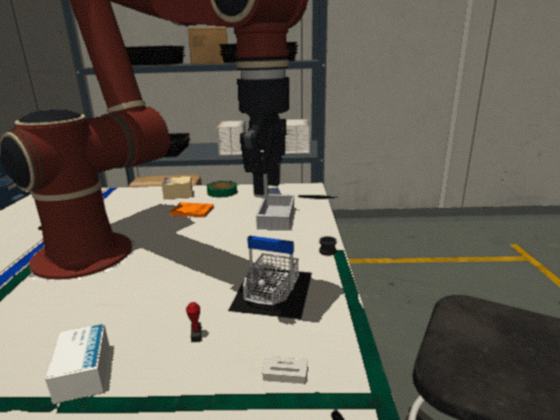

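View pics/w8.png

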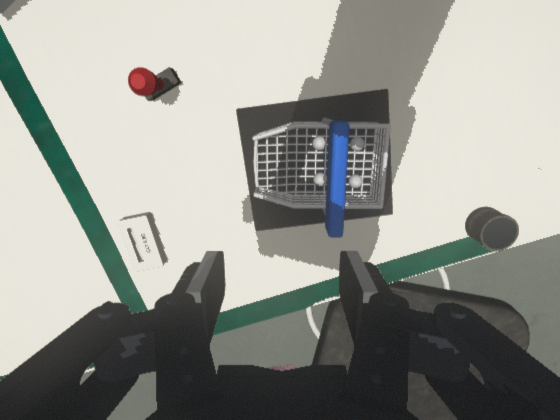

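Call:
{"method": "play_rows", "body": {
  "motion": [
    [-0.2,[-0.04,0.02,0.02],0],
    [-0.2,[-0.08,0.04,0.02],0],
    [-0.2,[-0.12,0.06,0.02],0],
    [-0.2,[-0.15,0.07,0.02],0],
    [-0.2,[-0.18,0.08,0.02],0]
  ]
}}

```text
time: 14.1
tool_pos: [0.2563, -0.1261, 0.1927]
tool_rot: [0.575, -0.412, 0.575, 0.412]
contact_force: [-0.2, 0.3, 0.4]
gripper_width: 0.602
```

```bash
python3 - <<'E'
from rect import *
from scipy.spatial.transform import Rotation as Ro
s=state(); print(s['tool_pos'],s['joint_pos']); q=s['tool_rot']; M=Ro.from_quat([q[1],q[2],q[3],q[0]]).as_matrix(); print('tool x',M[:,0],'z',M[:,2])
E
```

```text
[ 0.25627019 -0.12608434  0.19269365] [-7.19444505e-01 -9.28959869e-01  2.31605305e+00 -5.23074748e-04
  1.75364832e+00 -1.96310639e+00]
tool x [ 3.01251770e-04 -9.47748193e-04 -9.99999506e-01] z [ 3.21421158e-01  9.46936005e-01 -8.00628591e-04]
```

Call:
{"method": "play_rows", "body": {
  "motion": [
    [-0.2,[-0.02,0.01,0],0],
    [-0.2,[-0.04,0.02,0],0],
    [-0.2,[-0.05,0.025,0],0],
    [-0.2,[-0.06,0.03,0],0]
  ]
}}

```text
time: 14.5
tool_pos: [0.2308, -0.1126, 0.1963]
tool_rot: [0.57, -0.404, 0.579, 0.42]
contact_force: [0.1, -0.0, 0.6]
gripper_width: 0.603
```

```bash
cat > st.py <<'E'
from h import *
from scipy.spatial.transform import Rotation as Ro
s=state(); print(s['time'],s['tool_pos'].round(4),s['joint_pos'].round(3),s['contact_force'].round(1),round(s['gripper_width'],3)); q=s['tool_rot']; M=Ro.from_quat([q[1],q[2],q[3],q[0]]).as_matrix(); print('tool x',M[:,0].round(3),'z',M[:,2].round(3))
E
python3 st.py
```

```text
14.5 [ 0.2308 -0.1126  0.1963] [-0.737 -1.01   2.345 -0.008  1.831 -1.982] [ 0.1 -0.   0.6] 0.603
tool x [-0.023  0.01  -1.   ] z [0.321 0.947 0.002]
```

Call:
{"method": "play_rows", "body": {
  "motion": [
    [-0.2,[-0.05,0.025,0],0],
    [-0.2,[-0.1,0.05,0],0],
    [-0.2,[-0.1,0.05,0],0],
    [-0.2,[-0.1,0.05,0],0]
  ]
}}

```text
time: 14.9
tool_pos: [0.2203, -0.1052, 0.204]
tool_rot: [0.563, -0.392, 0.585, 0.432]
contact_force: [0.3, 0.4, -0.2]
gripper_width: 0.599
```

```bash
python3 st.py
```

```text
14.9 [ 0.2203 -0.1052  0.204 ] [-0.73  -1.01   2.334 -0.019  1.879 -1.98 ] [ 0.3  0.4 -0.2] 0.599
tool x [-0.057  0.027 -0.998] z [0.321 0.947 0.007]
```

Call:
{"method": "play_rows", "body": {
  "motion": [
    [-0.2,[0.04,-0.02,0],0],
    [-0.2,[0.08,-0.04,0],0],
    [-0.2,[0.1,-0.05,0],0],
    [-0.2,[0.1,-0.05,0],0]
  ]
}}

```text
time: 15.3
tool_pos: [0.3212, -0.1556, 0.203]
tool_rot: [0.563, -0.391, 0.585, 0.433]
contact_force: [-0.2, 0.7, -0.8]
gripper_width: 0.594
```

```bash
python3 st.py
```

```text
15.3 [ 0.3212 -0.1556  0.203 ] [-0.649 -0.605  2.132 -0.013  1.681 -1.895] [-0.2  0.7 -0.8] 0.594
tool x [-0.06   0.03  -0.998] z [0.32  0.947 0.009]
```

Call:
{"method": "play_rows", "body": {
  "motion": [
    [-0.2,[0.045,-0.001,0.0],0],
    [-0.2,[0.09,-0.002,0],0],
    [-0.2,[0.114,-0.002,-0.02],0],
    [-0.2,[0.114,-0.002,-0.05],0],
    [-0.2,[0.114,-0.002,-0.07],0]
  ]
}}

```text
time: 15.8
tool_pos: [0.4334, -0.1564, 0.1317]
tool_rot: [0.563, -0.391, 0.586, 0.433]
contact_force: [-1.2, -0.6, 0.1]
gripper_width: 0.601
```

```bash
python3 st.py; python3 - <<'E'
from rect import *
im,d=save('wrist','w9'); im,d=save('side','s9'); cv2.imwrite('pics/s9c.png',cv2.resize(im[130:330,190:370,::-1],None,fx=3,fy=3))
E
```

```text
15.8 [ 0.4334 -0.1564  0.1317] [-0.505 -0.254  2.002 -0.004  1.46  -1.75 ] [-1.2 -0.6  0.1] 0.601
tool x [-0.06   0.029 -0.998] z [0.32  0.947 0.008]
```

View pics/w9.png

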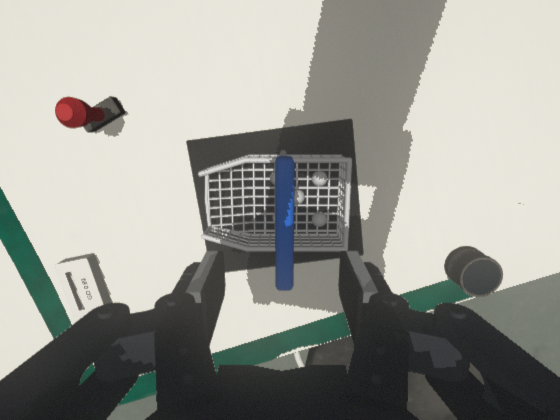

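View pics/s9c.png

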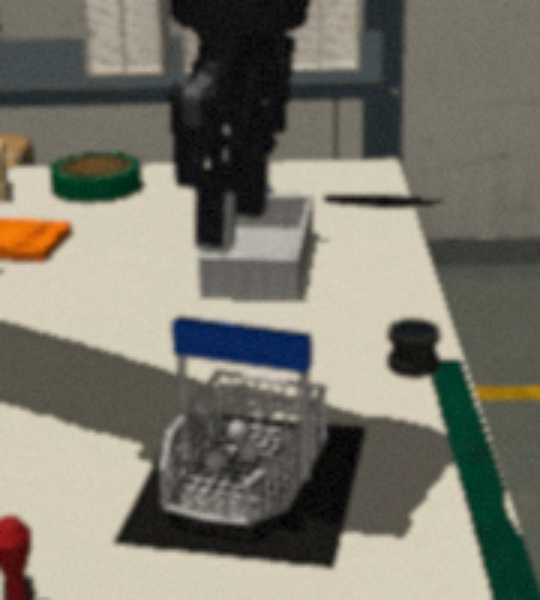

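Call:
{"method": "play_rows", "body": {
  "motion": [
    [-0.2,[0.001,0,-0.035],0],
    [-0.2,[0.001,0,-0.065],0],
    [-0.2,[0.001,0,-0.078],0],
    [-0.2,[0.001,0,-0.08],0]
  ]
}}

```text
time: 16.3
tool_pos: [0.434, -0.1567, 0.0529]
tool_rot: [0.563, -0.391, 0.586, 0.433]
contact_force: [0.0, 0.3, 0.3]
gripper_width: 0.597
```

```bash
python3 st.py; python3 - <<'E'
from rect import *
im,d=save('side','s10'); cv2.imwrite('pics/s10c.png',cv2.resize(im[130:330,190:370,::-1],None,fx=3,fy=3))
E
```

```text
16.3 [ 0.434  -0.1567  0.0529] [-0.505 -0.162  2.064 -0.004  1.307 -1.748] [0.  0.3 0.3] 0.597
tool x [-0.06   0.029 -0.998] z [0.321 0.947 0.008]
```

View pics/s10c.png

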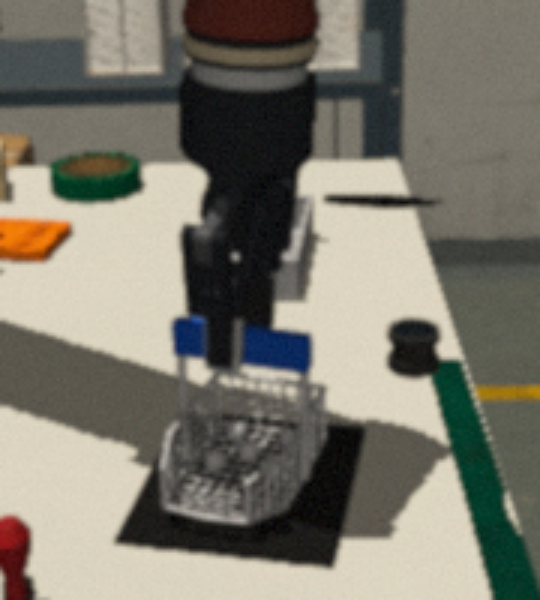

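Call:
{"method": "play_rows", "body": {
  "motion": [
    [1,[0,0,0],0],
    [1,[0,0,0],0],
    [1,[0,0,0],0],
    [1,[0,0,0],0],
    [1,[0,0,0.005],0]
  ]
}}

```text
time: 16.85
tool_pos: [0.4344, -0.1569, 0.0582]
tool_rot: [0.563, -0.391, 0.586, 0.432]
contact_force: [-0.1, 0.3, -4.0]
gripper_width: 0.122
```

Call:
{"method": "play_rows", "body": {
  "motion": [
    [1,[0,0,0.015],0],
    [1,[0,0,0.035],0],
    [1,[0,0,0.06],0],
    [1,[0,0,0.08],0],
    [1,[0,0,0.09],0]
  ]
}}

```text
time: 17.35
tool_pos: [0.4358, -0.1577, 0.1512]
tool_rot: [0.564, -0.393, 0.585, 0.431]
contact_force: [-0.4, -0.3, -2.8]
gripper_width: 0.122
```

```bash
python3 st.py; python3 - <<'E'
from rect import *
im,d=save('side','s11'); cv2.imwrite('pics/s11c.png',cv2.resize(im[130:330,190:370,::-1],None,fx=3,fy=3))
E
```

```text
17.35 [ 0.4358 -0.1577  0.1512] [-0.505 -0.269  1.981 -0.004  1.491 -1.749] [-0.4 -0.3 -2.8] 0.122
tool x [-0.056  0.026 -0.998] z [0.321 0.947 0.007]
```

View pics/s11c.png

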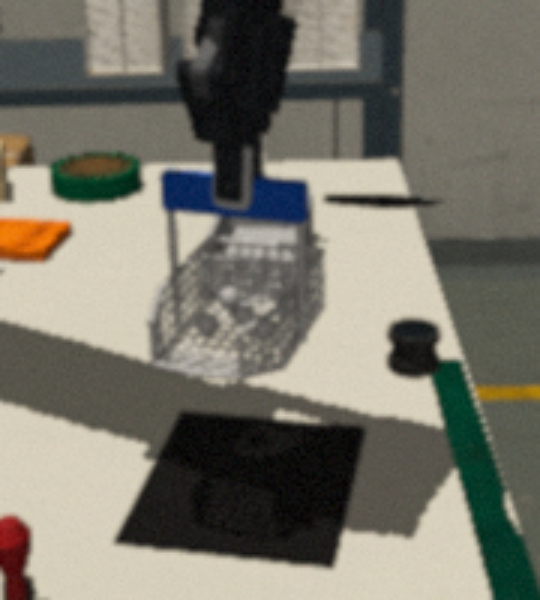

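Call:
{"method": "play_rows", "body": {
  "motion": [
    [1,[0.003,0.02,0],-0.08],
    [1,[0.008,0.05,0],-0.2],
    [1,[0.013,0.085,0],-0.34],
    [1,[0.019,0.12,0],-0.48],
    [1,[0.024,0.155,0],-0.62]
  ]
}}

```text
time: 17.9
tool_pos: [0.4582, -0.0008, 0.1474]
tool_rot: [0.668, -0.192, 0.678, 0.238]
contact_force: [1.3, 0.3, -2.2]
gripper_width: 0.122
```

Call:
{"method": "play_rows", "body": {
  "motion": [
    [1,[0.006,0.04,0],-0.14],
    [1,[0.012,0.08,0],-0.28],
    [1,[0.017,0.12,0],-0.42],
    [1,[0.022,0.155,0],-0.56],
    [1,[0.026,0.18,0],-0.68]
  ]
}}

```text
time: 18.4
tool_pos: [0.4839, 0.1799, 0.1473]
tool_rot: [0.709, 0.044, 0.704, 0.002]
contact_force: [0.5, -0.7, -3.4]
gripper_width: 0.121
```

Call:
{"method": "play_rows", "body": {
  "motion": [
    [1,[0.001,0.007,0],-0.04],
    [1,[0.001,0.011,0],-0.058],
    [1,[0.001,0.011,0],-0.058]
  ]
}}

```text
time: 18.7
tool_pos: [0.4852, 0.1889, 0.1475]
tool_rot: [0.709, 0.062, 0.702, -0.018]
contact_force: [0.3, 1.0, -2.9]
gripper_width: 0.123
```

```bash
python3 st.py; python3 - <<'E'
from rect import *
im,d=save('side','s12'); cv2.imwrite('pics/s12c.png',cv2.resize(im[90:260,190:370,::-1],None,fx=4,fy=4))
im,d=save('wrist','w12'); im,d=save('scene','c12')
rect('side','s12',.40,.56,.10,.28,.17,.22);rect('wrist','w12',.40,.56,.10,.28,.175,.215);rect('scene','c12',.40,.56,.10,.28,.175,.22)
rect('side','s12',.36,.6,.10,.28,.08,.145)
rect('scene','c12',.36,.6,.10,.28,.09,.145)
E
```

```text
18.7 [0.4852 0.1889 0.1475] [ 0.192 -0.195  1.925  0.06   1.386  0.295] [ 0.3  1.  -2.9] 0.123
tool x [ 0.013  0.062 -0.998] z [ 0.994 -0.113  0.006]
side n 231 c [487.3 181.4] size [77.8 36.8] ang 62.75 z med 0.1977
wrist n 7278 c [484.2 187.6] size [85.9 36.1] ang 66.93 z med 0.201
scene n 307 c [483.7 190.6] size [85.3 39.4] ang 65.75 z med 0.1982
side n 724 c [480.9 185. ] size [ 86.9 121. ] ang 85.51 z med 0.116
scene n 985 c [477.9 191.9] size [ 85.2 124.7] ang 79.4 z med 0.1101
```

View pics/s12c.png

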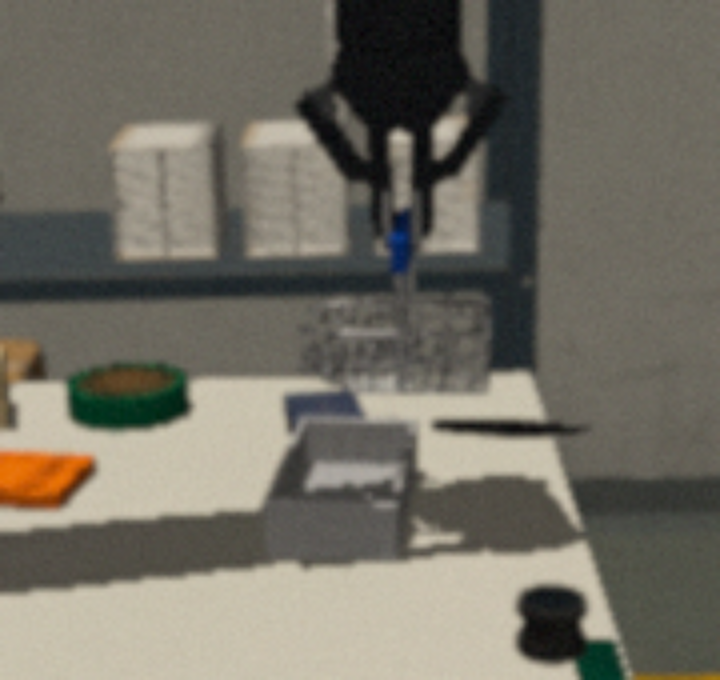

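View pics/w12.png

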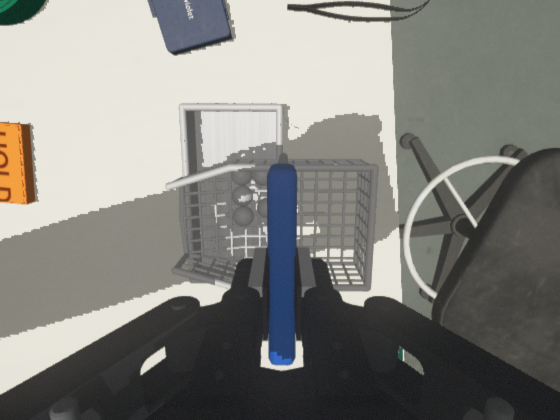

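Call:
{"method": "play_rows", "body": {
  "motion": [
    [1,[0,0,-0.015],0],
    [1,[0,0,-0.035],0],
    [1,[0,0,-0.047],0],
    [1,[0,0,-0.05],0],
    [1,[0,0,-0.05],0]
  ]
}}

```text
time: 19.35
tool_pos: [0.4854, 0.1886, 0.0975]
tool_rot: [0.709, 0.063, 0.702, -0.018]
contact_force: [0.3, -0.1, -1.9]
gripper_width: 0.122
```

Call:
{"method": "play_rows", "body": {
  "motion": [
    [1,[0,0,-0.001],0],
    [1,[0,0,-0.003],0],
    [1,[0,0,-0.003],0]
  ]
}}

```text
time: 19.65
tool_pos: [0.4862, 0.189, 0.0959]
tool_rot: [0.71, 0.063, 0.701, -0.018]
contact_force: [0.2, -0.8, -2.4]
gripper_width: 0.115
```

Call:
{"method": "play_rows", "body": {
  "motion": [
    [1,[0,0,-0.001],0],
    [1,[0,0,-0.002],0],
    [1,[0,0,-0.002],0]
  ]
}}

```text
time: 19.95
tool_pos: [0.4858, 0.1889, 0.0934]
tool_rot: [0.71, 0.063, 0.702, -0.018]
contact_force: [0.7, 0.2, -2.0]
gripper_width: 0.122
```

Call:
{"method": "play_rows", "body": {
  "motion": [
    [1,[0,0,-0.001],0],
    [1,[0,0,-0.002],0],
    [1,[0,0,-0.002],0]
  ]
}}

```text
time: 20.25
tool_pos: [0.4862, 0.189, 0.0918]
tool_rot: [0.71, 0.063, 0.701, -0.018]
contact_force: [-0.2, 0.1, -0.8]
gripper_width: 0.122
```

```bash
python3 st.py; python3 - <<'E'
from rect import *
im,d=save('side','s13'); cv2.imwrite('pics/s13c.png',cv2.resize(im[100:240,220:360,::-1],None,fx=5,fy=5))
E
```

```text
20.25 [0.4862 0.189  0.0918] [ 0.191 -0.14   1.974  0.062  1.28   0.289] [-0.2  0.1 -0.8] 0.122
tool x [ 0.016  0.063 -0.998] z [ 0.993 -0.114  0.008]
```

View pics/s13c.png

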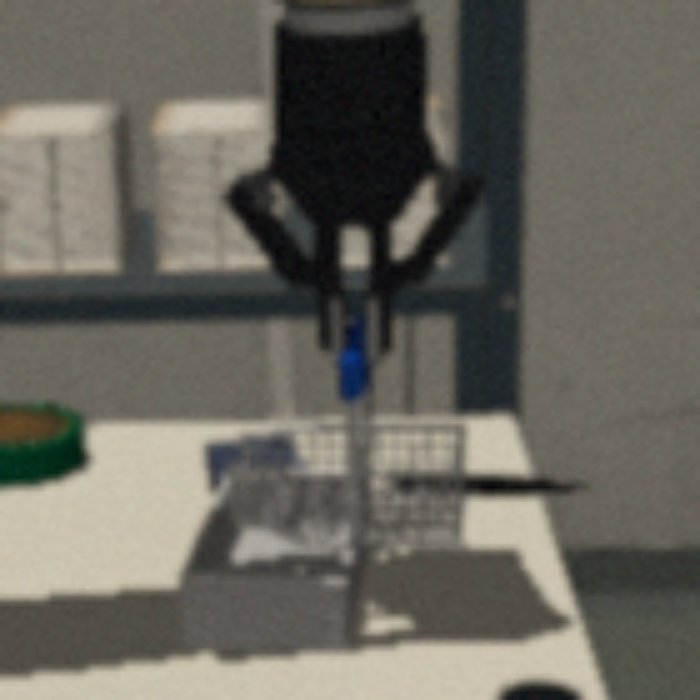

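Call:
{"method": "play_rows", "body": {
  "motion": [
    [0.6,[0,0,0],0],
    [0.45,[0,0,0],0],
    [0.4,[0,0,0],0]
  ]
}}

```text
time: 20.6
tool_pos: [0.4862, 0.189, 0.0918]
tool_rot: [0.71, 0.063, 0.701, -0.018]
contact_force: [0.5, 0.2, -0.6]
gripper_width: 0.299
```

```bash
python3 st.py; python3 - <<'E'
from rect import *
im,d=save('side','s14'); cv2.imwrite('pics/s14c.png',cv2.resize(im[100:240,220:360,::-1],None,fx=5,fy=5))
E
```

```text
20.6 [0.4862 0.189  0.0918] [ 0.191 -0.14   1.974  0.062  1.28   0.289] [ 0.5  0.2 -0.6] 0.299
tool x [ 0.016  0.063 -0.998] z [ 0.993 -0.114  0.008]
```

View pics/s14c.png

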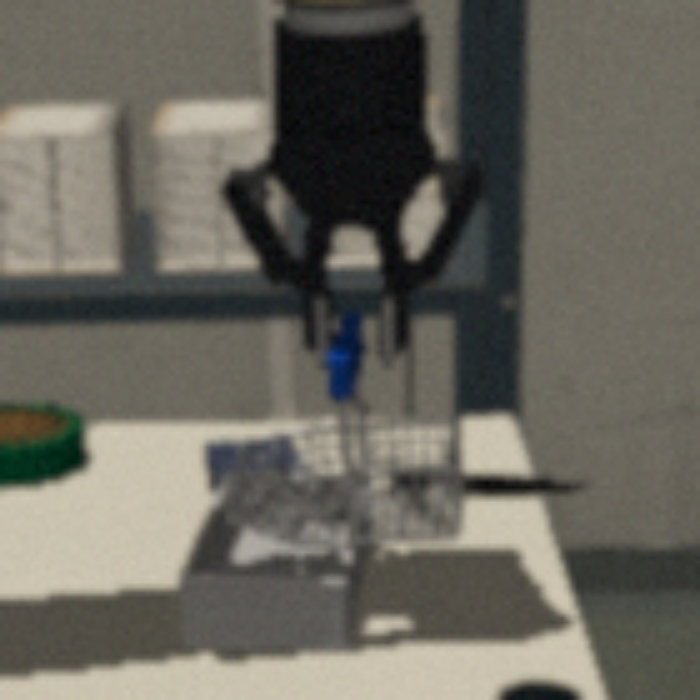

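Call:
{"method": "play_rows", "body": {
  "motion": [
    [0.3,[-0.003,0,0],0],
    [0.2,[-0.007,0.001,-0.001],0],
    [0.15,[-0.012,0.001,-0.002],0],
    [0.15,[-0.017,0.002,-0.004],0],
    [0.15,[-0.022,0.0025,-0.006],0]
  ]
}}

```text
time: 21.15
tool_pos: [0.4633, 0.1915, 0.0852]
tool_rot: [0.71, 0.063, 0.702, -0.018]
contact_force: [-0.3, -0.5, -0.5]
gripper_width: 0.423
```

```bash
python3 st.py; python3 - <<'E'
from rect import *
im,d=save('side','s15'); cv2.imwrite('pics/s15c.png',cv2.resize(im[100:240,220:360,::-1],None,fx=5,fy=5))
E
```

```text
21.15 [0.4633 0.1915 0.0852] [ 0.206 -0.185  2.026  0.062  1.274  0.302] [-0.3 -0.5 -0.5] 0.423
tool x [ 0.015  0.063 -0.998] z [ 0.993 -0.114  0.008]
```

View pics/s15c.png

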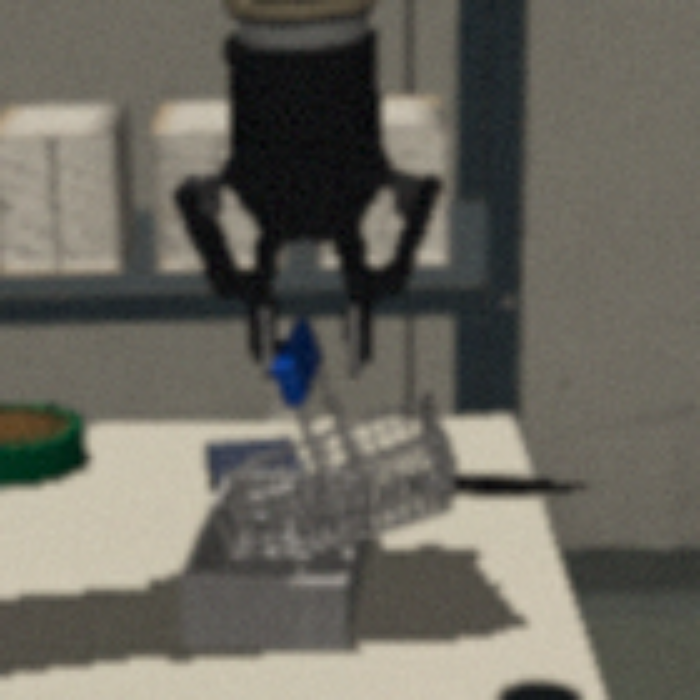

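Call:
{"method": "play_rows", "body": {
  "motion": [
    [0.15,[-0.005,0.0005,-0.002],0],
    [0.15,[-0.01,0.001,-0.005],0],
    [0.15,[-0.015,0.0015,-0.008],0],
    [0.15,[-0.018,0.002,-0.01],0]
  ]
}}

```text
time: 21.6
tool_pos: [0.4451, 0.1934, 0.075]
tool_rot: [0.709, 0.063, 0.702, -0.018]
contact_force: [-1.2, -0.6, 0.3]
gripper_width: 0.423
```

Call:
{"method": "play_rows", "body": {
  "motion": [
    [0.15,[-0.004,0.0005,-0.003],0],
    [0.15,[-0.008,0.001,-0.006],0],
    [0.15,[-0.01,0.001,-0.008],0]
  ]
}}

```text
time: 21.9
tool_pos: [0.4355, 0.1944, 0.0671]
tool_rot: [0.71, 0.063, 0.702, -0.018]
contact_force: [-0.5, -0.2, 0.1]
gripper_width: 0.422
```

```bash
python3 st.py; python3 - <<'E'
from rect import *
im,d=save('side','s16'); cv2.imwrite('pics/s16c.png',cv2.resize(im[100:240,220:360,::-1],None,fx=5,fy=5))
im,d=save('wrist','w16')
E
```

```text
21.9 [0.4355 0.1944 0.0671] [ 0.224 -0.229  2.095  0.061  1.248  0.32 ] [-0.5 -0.2  0.1] 0.422
tool x [ 0.015  0.063 -0.998] z [ 0.993 -0.114  0.008]
```

View pics/s16c.png

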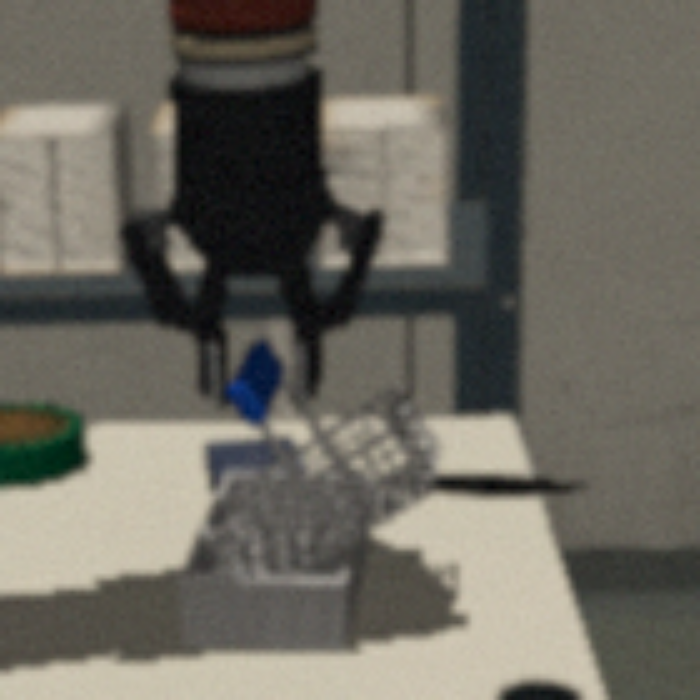

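View pics/w16.png

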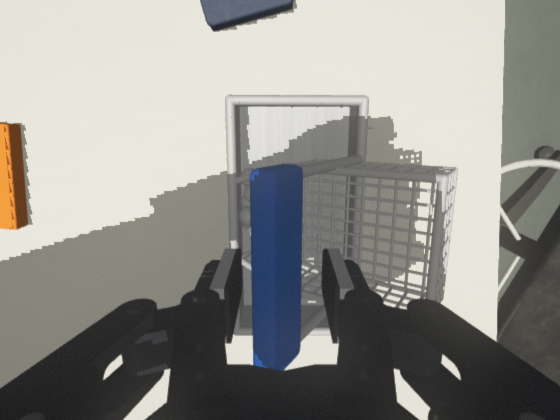

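```bash
python3 - <<'E'
from rect import *
im,d=save('scene','c16'); cv2.imwrite('pics/c16c.png',cv2.resize(im[210:310,170:300,::-1],None,fx=6,fy=6))
im=cv2.imread('pics/w16.png'); cv2.imwrite('pics/w16c.png',cv2.resize(im[80:340,210:460],None,fx=2.3,fy=2.3))
for c in('wrist','scene'): print([(np.round(r['at'],3),round(r['score'],2)) for r in nets.landmark_of(c,'ball_1_center')[:6]])
E
```

```text
[(array([0.416, 0.196, 0.026]), 0.59)]
[]
```

View pics/c16c.png

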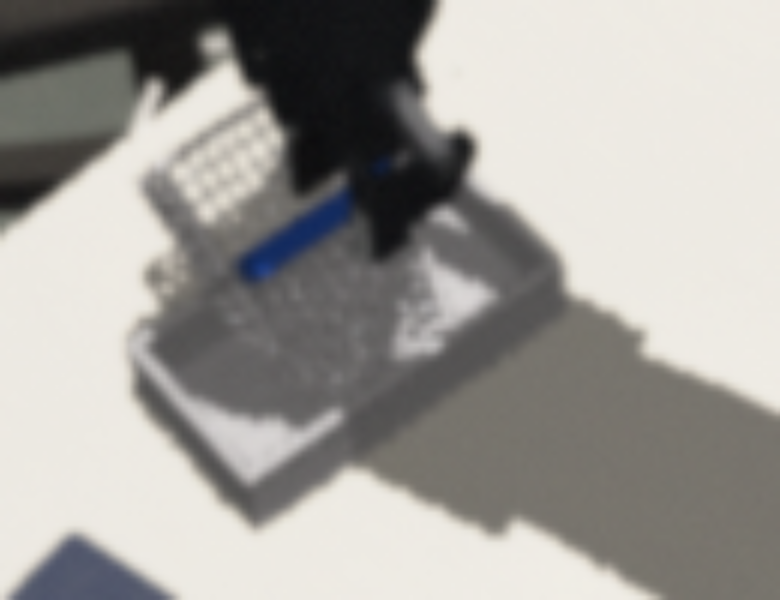

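View pics/w16c.png

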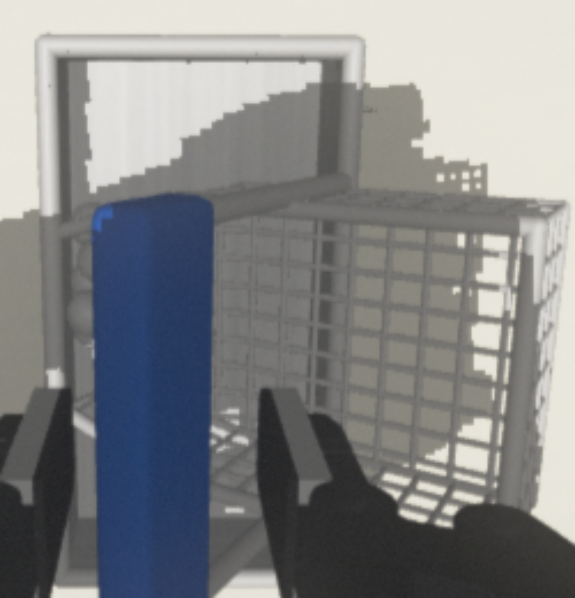

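Call:
{"method": "play_rows", "body": {
  "motion": [
    [0.15,[-0.001,0,-0.005],0],
    [0.15,[-0.001,0,-0.01],0],
    [0.3,[-0.001,0,-0.01],0],
    [0.4,[-0.001,0,-0.01],0]
  ]
}}

```text
time: 22.55
tool_pos: [0.4347, 0.1943, 0.0571]
tool_rot: [0.709, 0.063, 0.702, -0.018]
contact_force: [0.2, 0.1, 0.5]
gripper_width: 0.296
```

Call:
{"method": "play_rows", "body": {
  "motion": [
    [0.6,[0,0,0],0],
    [0.8,[0,0,0],0],
    [1,[0,0,0],0]
  ]
}}

```text
time: 22.85
tool_pos: [0.4365, 0.1945, 0.0585]
tool_rot: [0.711, 0.063, 0.7, -0.018]
contact_force: [3.1, -0.4, 1.2]
gripper_width: 0.226
```

```bash
python3 st.py; python3 - <<'E'
from rect import *
im,d=save('side','s17'); cv2.imwrite('pics/s17c.png',cv2.resize(im[100:240,220:360,::-1],None,fx=5,fy=5))
E
```

```text
22.85 [0.4365 0.1945 0.0585] [ 0.224 -0.219  2.102  0.061  1.227  0.319] [ 3.1 -0.4  1.2] 0.226
tool x [ 0.019  0.063 -0.998] z [ 0.993 -0.114  0.011]
```

View pics/s17c.png

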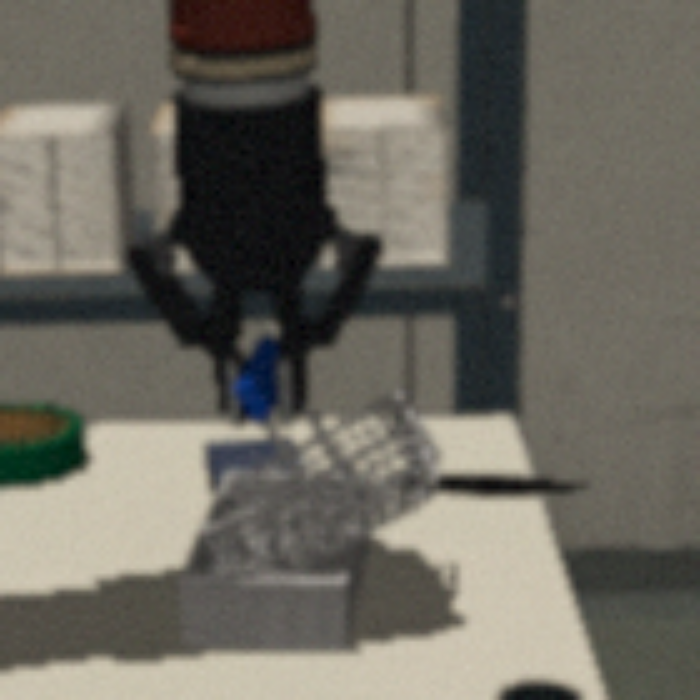

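Call:
{"method": "play_rows", "body": {
  "motion": [
    [1,[0.004,-0.0005,0.006],0],
    [1,[0.009,-0.001,0.013],0],
    [1,[0.014,-0.0015,0.016],0],
    [1,[0.018,-0.002,0.016],0]
  ]
}}

```text
time: 23.3
tool_pos: [0.4559, 0.1923, 0.0753]
tool_rot: [0.712, 0.063, 0.699, -0.018]
contact_force: [8.2, -0.7, -2.8]
gripper_width: 0.164
```

```bash
python3 st.py; python3 - <<'E'
from rect import *
im,d=save('side','s18'); cv2.imwrite('pics/s18c.png',cv2.resize(im[100:240,220:360,::-1],None,fx=5,fy=5))
im,d=save('wrist','w18'); cv2.imwrite('pics/w18c.png',cv2.resize(im[60:340,190:460,::-1],None,fx=2.1,fy=2.1))
E
```

```text
23.3 [0.4559 0.1923 0.0753] [ 0.211 -0.196  2.052  0.061  1.251  0.307] [ 8.2 -0.7 -2.8] 0.164
tool x [ 0.021  0.063 -0.998] z [ 0.993 -0.114  0.014]
```

View pics/s18c.png

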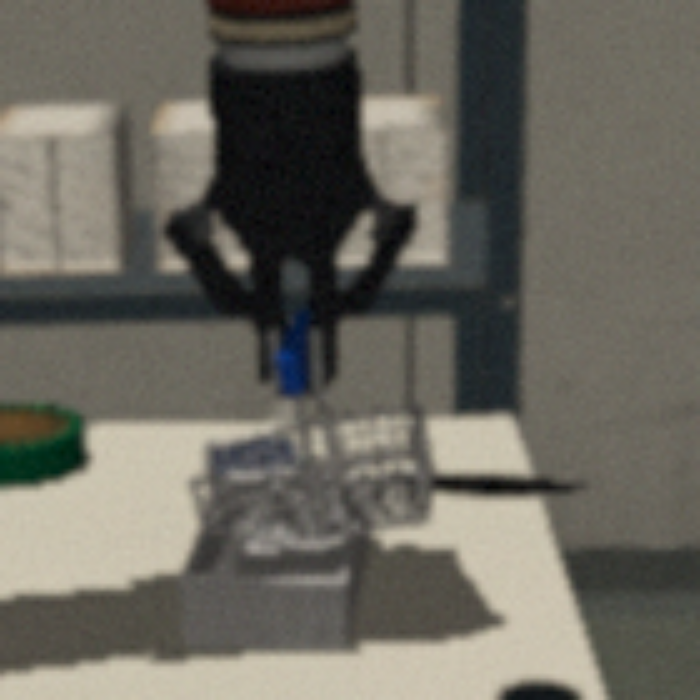

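View pics/w18c.png

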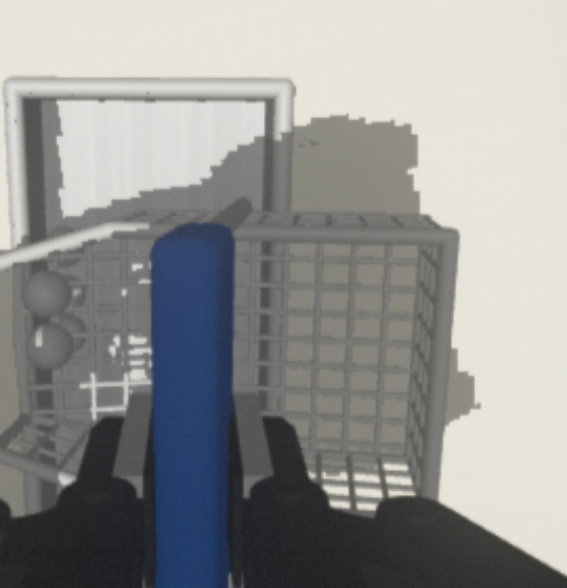

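Call:
{"method": "play_rows", "body": {
  "motion": [
    [1,[0.004,0,0.01],0],
    [1,[0.01,-0.001,0.025],0],
    [1,[0.02,-0.002,0.045],0],
    [1,[0.025,-0.003,0.055],0],
    [1,[0.025,-0.003,0.055],0]
  ]
}}

```text
time: 23.9
tool_pos: [0.4793, 0.1896, 0.1306]
tool_rot: [0.71, 0.063, 0.701, -0.017]
contact_force: [0.2, -0.6, -2.6]
gripper_width: 0.127
```

```bash
python3 st.py; python3 - <<'E'
from rect import *
im,d=save('side','s19'); cv2.imwrite('pics/s19c.png',cv2.resize(im[90:230,220:360,::-1],None,fx=5,fy=5))
im,d=save('wrist','w19'); cv2.imwrite('pics/w19c.png',cv2.resize(im[60:340,160:430,::-1],None,fx=2.1,fy=2.1))
E
```

```text
23.9 [0.4793 0.1896 0.1306] [ 0.195 -0.197  1.957  0.061  1.353  0.297] [ 0.2 -0.6 -2.6] 0.127
tool x [ 0.018  0.064 -0.998] z [ 0.993 -0.114  0.01 ]
```

View pics/s19c.png

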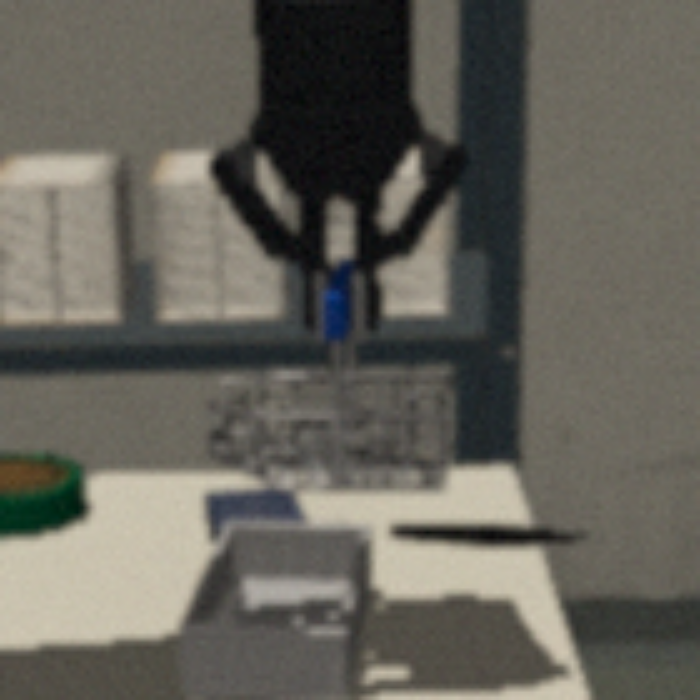

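View pics/w19c.png

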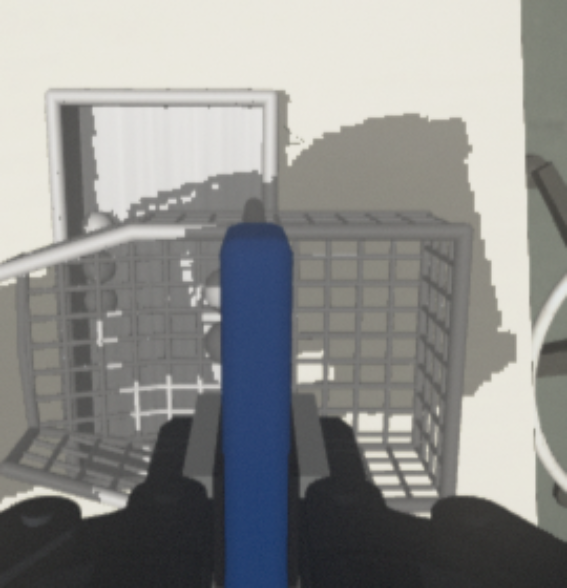

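Call:
{"method": "play_rows", "body": {
  "motion": [
    [1,[0.008,-0.001,-0.01],0],
    [1,[0.0165,-0.002,-0.025],0],
    [1,[0.0165,-0.002,-0.035],0],
    [1,[0.0165,-0.002,-0.04],0],
    [1,[0.0165,-0.002,-0.04],0]
  ]
}}

```text
time: 24.5
tool_pos: [0.4929, 0.1872, 0.0865]
tool_rot: [0.708, 0.063, 0.703, -0.018]
contact_force: [-0.3, -0.2, -2.7]
gripper_width: 0.131
```

Call:
{"method": "play_rows", "body": {
  "motion": [
    [1,[0,0,-0.002],0],
    [1,[0,0,-0.004],0],
    [1,[0,0,-0.004],0]
  ]
}}

```text
time: 24.8
tool_pos: [0.4945, 0.1875, 0.0848]
tool_rot: [0.71, 0.063, 0.701, -0.018]
contact_force: [0.8, 0.4, -1.6]
gripper_width: 0.133
```

```bash
python3 st.py; python3 - <<'E'
from rect import *
im,d=save('side','s20'); cv2.imwrite('pics/s20c.png',cv2.resize(im[100:240,220:360,::-1],None,fx=5,fy=5))
P=cloud('side',d)
m=(d>0)&(P[...,0]>.40)&(P[...,0]<.57)&(P[...,1]>.12)&(P[...,1]<.25)&(P[...,2]>.02)
for x0 in np.arange(.495,.56,.01):
    mm=m&(P[...,0]>x0)&(P[...,0]<x0+.01); q=P[mm][:,2]
    if len(q)>5: print(round(x0,3),len(q),np.percentile(q,[2,10,50,98]).round(3))
E
```

```text
24.8 [0.4945 0.1875 0.0848] [ 0.186 -0.113  1.962  0.062  1.266  0.282] [ 0.8  0.4 -1.6] 0.133
tool x [ 0.016  0.063 -0.998] z [ 0.993 -0.114  0.008]
0.495 443 [0.051 0.076 0.223 0.347]
0.505 414 [0.051 0.079 0.23  0.348]
0.515 352 [0.05  0.07  0.255 0.351]
0.525 242 [0.05  0.054 0.216 0.352]
0.535 139 [0.049 0.051 0.187 0.378]
0.545 67 [0.05  0.054 0.2   0.218]
0.555 6 [0.208 0.209 0.213 0.215]
```

View pics/s20c.png

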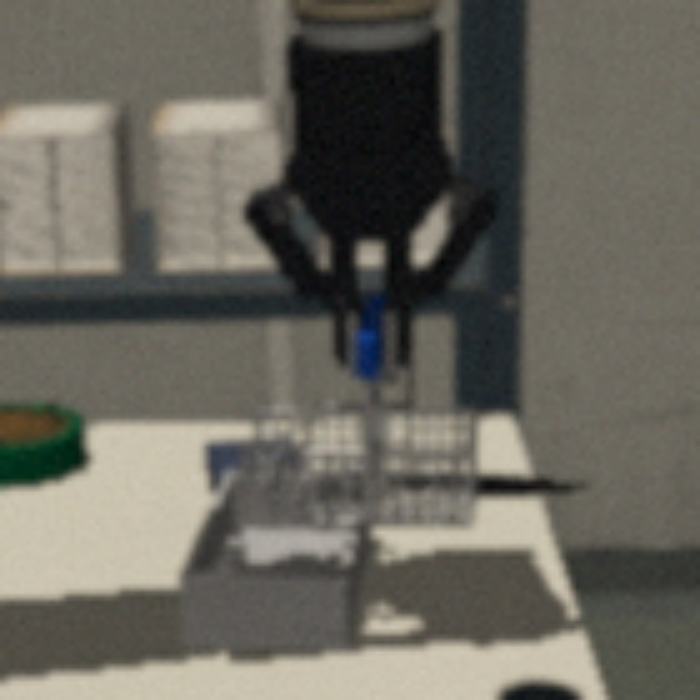

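Call:
{"method": "play_rows", "body": {
  "motion": [
    [1,[0.001,0,-0.004],0],
    [1,[0.001,0,-0.007],0],
    [1,[0.001,0,-0.007],0]
  ]
}}

```text
time: 25.15
tool_pos: [0.4949, 0.1873, 0.0767]
tool_rot: [0.709, 0.063, 0.702, -0.018]
contact_force: [0.2, -0.3, -2.9]
gripper_width: 0.13
```

Call:
{"method": "play_rows", "body": {
  "motion": [
    [1,[0,0,-0.001],0],
    [1,[0,0,-0.002],0],
    [1,[0,0,-0.002],0]
  ]
}}

```text
time: 25.45
tool_pos: [0.4954, 0.1874, 0.0754]
tool_rot: [0.71, 0.063, 0.702, -0.018]
contact_force: [0.1, 0.0, -1.5]
gripper_width: 0.131
```

Call:
{"method": "play_rows", "body": {
  "motion": [
    [1,[0,0,-0.001],0],
    [1,[0,0,-0.0015],0],
    [1,[0,0,-0.0015],0]
  ]
}}

```text
time: 25.75
tool_pos: [0.4955, 0.1874, 0.0741]
tool_rot: [0.71, 0.063, 0.701, -0.018]
contact_force: [-0.9, -0.2, -1.5]
gripper_width: 0.13
```

Call:
{"method": "play_rows", "body": {
  "motion": [
    [1,[0,0,-0.001],0],
    [1,[0,0,-0.001],0]
  ]
}}

```text
time: 25.95
tool_pos: [0.4961, 0.1876, 0.074]
tool_rot: [0.71, 0.063, 0.701, -0.017]
contact_force: [-0.5, -0.5, 2.6]
gripper_width: 0.13
```

Call:
{"method": "play_rows", "body": {
  "motion": [
    [0.6,[0,0,0.001],0],
    [0.4,[0,0,0.001],0],
    [0.4,[0,0,0.008],0],
    [0.4,[0,0,0.016],0],
    [0.4,[0,0,0.018],0]
  ]
}}

```text
time: 26.45
tool_pos: [0.4965, 0.1876, 0.0927]
tool_rot: [0.711, 0.063, 0.701, -0.017]
contact_force: [0.1, -0.5, 0.5]
gripper_width: 0.299
```

```bash
python3 st.py; python3 - <<'E'
from rect import *
im,d=save('side','s21'); cv2.imwrite('pics/s21c.png',cv2.resize(im[100:240,220:360,::-1],None,fx=5,fy=5))
E
```

```text
26.45 [0.4965 0.1876 0.0927] [ 0.185 -0.119  1.954  0.062  1.278  0.282] [ 0.1 -0.5  0.5] 0.299
tool x [ 0.018  0.064 -0.998] z [ 0.993 -0.114  0.01 ]
```

View pics/s21c.png

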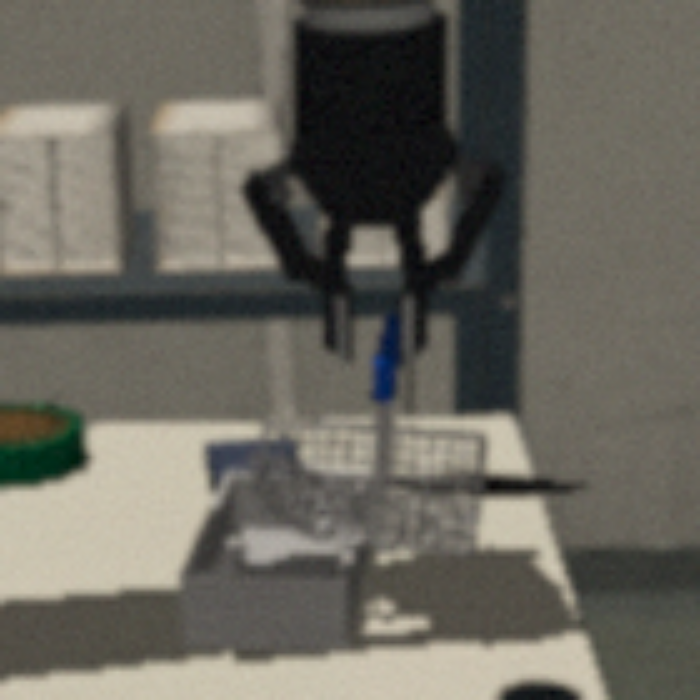

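Call:
{"method": "play_rows", "body": {
  "motion": [
    [0.4,[-0.005,0.0005,0],0],
    [0.4,[-0.01,0.001,0],0],
    [0.4,[-0.016,0.002,0],0],
    [0.4,[-0.022,0.0025,-0.001],0],
    [0.4,[-0.026,0.003,-0.001],0]
  ]
}}

```text
time: 27.0
tool_pos: [0.4683, 0.1904, 0.0895]
tool_rot: [0.709, 0.063, 0.702, -0.018]
contact_force: [0.6, 0.1, 0.0]
gripper_width: 0.299
```

```bash
python3 st.py; python3 - <<'E'
from rect import *
im,d=save('side','s22'); cv2.imwrite('pics/s22c.png',cv2.resize(im[100:240,220:360,::-1],None,fx=5,fy=5))
E
```

```text
27.0 [0.4683 0.1904 0.0895] [ 0.201 -0.178  2.012  0.061  1.282  0.298] [0.6 0.1 0. ] 0.299
tool x [ 0.014  0.063 -0.998] z [ 0.993 -0.114  0.007]
```

View pics/s22c.png

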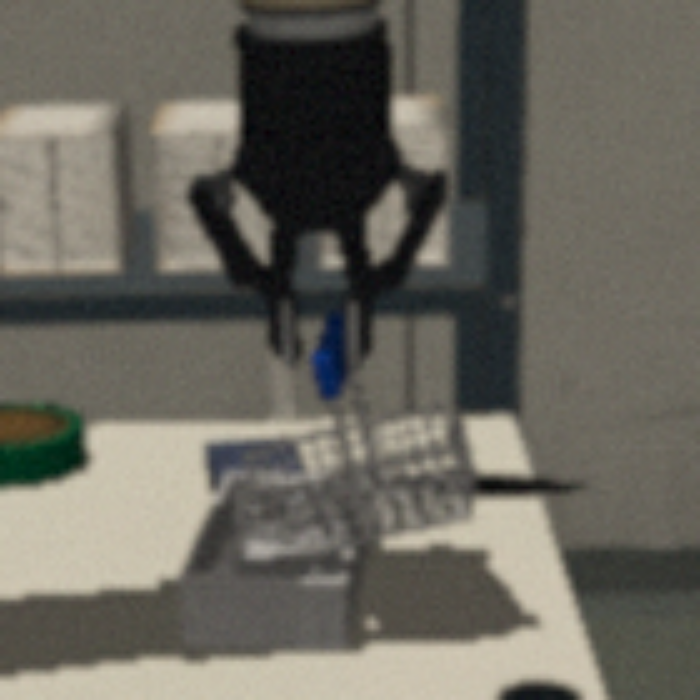

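Call:
{"method": "play_rows", "body": {
  "motion": [
    [0.4,[-0.005,0.0005,-0.001],0],
    [0.4,[-0.01,0.001,-0.002],0],
    [0.35,[-0.015,0.002,-0.004],0],
    [0.3,[-0.019,0.002,-0.005],0]
  ]
}}

```text
time: 27.45
tool_pos: [0.4497, 0.1925, 0.0845]
tool_rot: [0.709, 0.063, 0.702, -0.018]
contact_force: [0.2, -0.8, -0.7]
gripper_width: 0.352
```

```bash
python3 st.py; python3 - <<'E'
from rect import *
im,d=save('side','s23'); cv2.imwrite('pics/s23c.png',cv2.resize(im[100:240,220:360,::-1],None,fx=5,fy=5))
E
```

```text
27.45 [0.4497 0.1925 0.0845] [ 0.213 -0.217  2.054  0.061  1.278  0.31 ] [ 0.2 -0.8 -0.7] 0.352
tool x [ 0.014  0.063 -0.998] z [ 0.993 -0.114  0.007]
```

View pics/s23c.png

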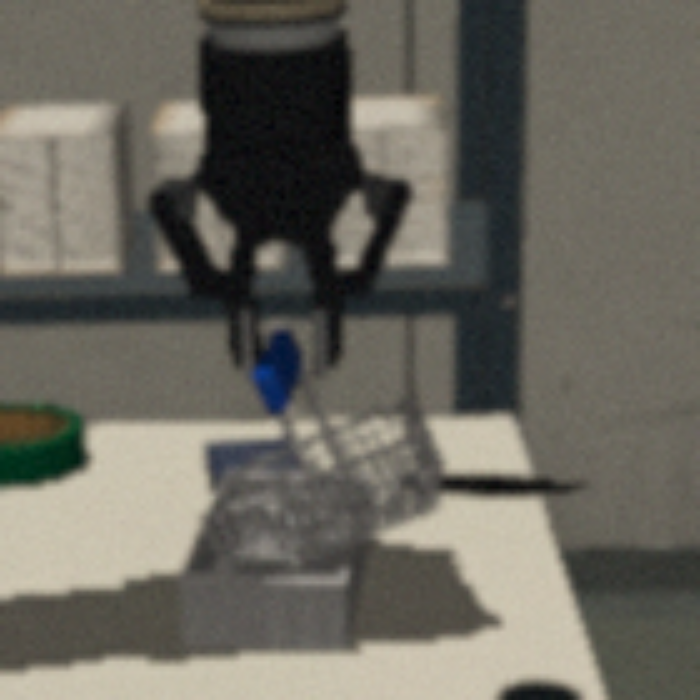

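Call:
{"method": "play_rows", "body": {
  "motion": [
    [0.25,[-0.003,0,-0.004],0],
    [0.15,[-0.006,0.001,-0.008],0],
    [0.15,[-0.009,0.001,-0.012],0],
    [0.15,[-0.011,0.001,-0.015],0],
    [0.15,[-0.011,0.001,-0.015],0]
  ]
}}

```text
time: 28.0
tool_pos: [0.4387, 0.1933, 0.0692]
tool_rot: [0.709, 0.063, 0.702, -0.018]
contact_force: [1.0, 0.1, 0.4]
gripper_width: 0.426
```

```bash
python3 st.py; python3 - <<'E'
from rect import *
im,d=save('side','s24'); cv2.imwrite('pics/s24c.png',cv2.resize(im[100:240,220:360,::-1],None,fx=5,fy=5))
im,d=save('wrist','w24'); cv2.imwrite('pics/w24c.png',cv2.resize(im[60:340,160:430,::-1],None,fx=2.1,fy=2.1))
E
```

```text
28.0 [0.4387 0.1933 0.0692] [ 0.22  -0.224  2.087  0.061  1.252  0.316] [1.  0.1 0.4] 0.426
tool x [ 0.014  0.063 -0.998] z [ 0.993 -0.114  0.007]
```

View pics/s24c.png

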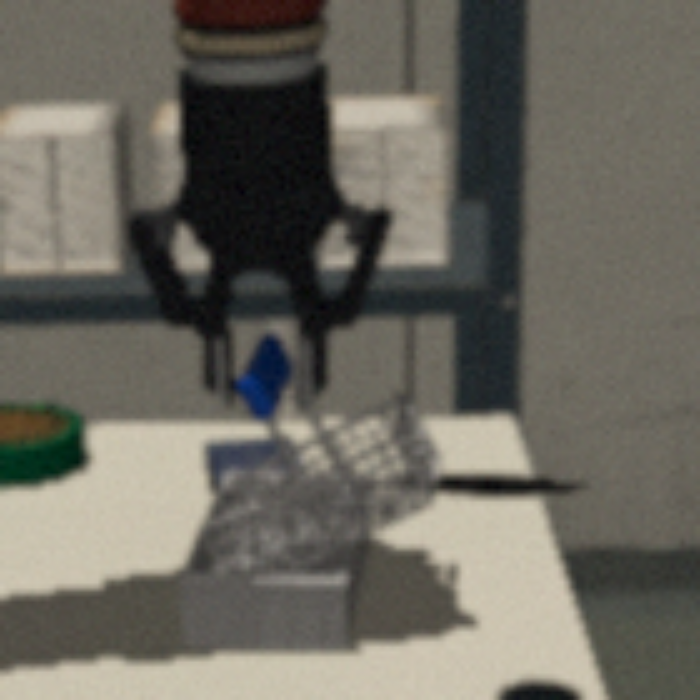

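View pics/w24c.png

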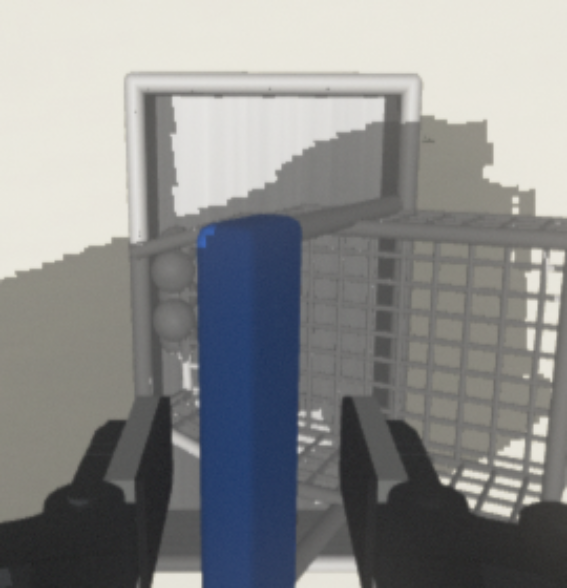

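```bash
python3 - <<'E'
from rect import *
print([(np.round(r['at'],3),round(r['score'],2)) for r in nets.landmark_of('wrist','ball_1_center')[:6]])
d=np.load('pics/w24.npy'); P=cloud('wrist',d)
for (x,y) in ((172,272),(172,322),(172,298),(185,340),(172,240)):
    u=int(160+x/2.1); v=int(60+y/2.1); print((x,y),np.nanmedian(P[v-2:v+3,u-2:u+3].reshape(-1,3),axis=0).round(4))
im=cv2.imread('pics/w24.png'); cv2.imwrite('pics/w24d.png',cv2.resize(im[150:270,210:330],None,fx=5,fy=5))
E
```

```text
[(array([0.414, 0.2  , 0.03 ]), 0.84)]
(172, 272) [0.416  0.2152 0.0353]
(172, 322) [0.4137 0.1993 0.0355]
(172, 298) [0.4135 0.2049 0.0202]
(185, 340) [0.4165 0.1896 0.0221]
(172, 240) [0.4194 0.2269 0.052 ]
```

View pics/w24d.png

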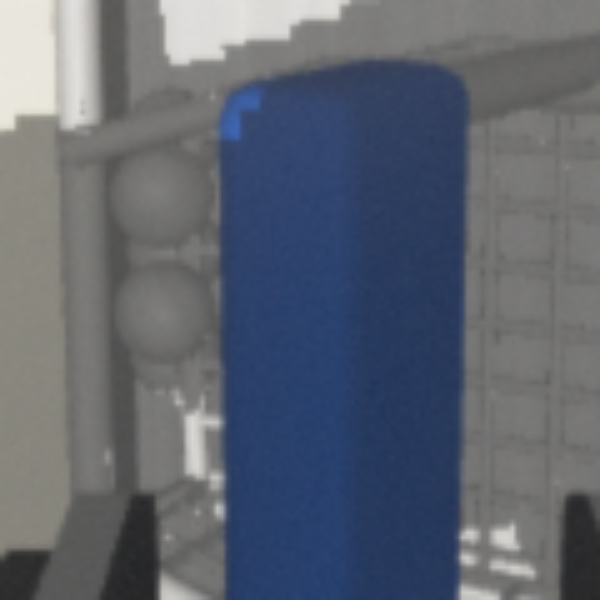

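Call:
{"method": "play_rows", "body": {
  "motion": [
    [0.15,[0.001,0,-0.005],0],
    [0.3,[0.001,0,-0.009],0],
    [0.5,[0.003,0,-0.007],0],
    [0.8,[0.006,-0.0005,-0.002],0],
    [1,[0.012,-0.001,0.006],0]
  ]
}}

```text
time: 28.65
tool_pos: [0.4534, 0.192, 0.0765]
tool_rot: [0.711, 0.063, 0.7, -0.018]
contact_force: [7.7, -1.0, -1.2]
gripper_width: 0.162
```

Call:
{"method": "play_rows", "body": {
  "motion": [
    [1,[0.008,-0.001,0.01],0],
    [1,[0.016,-0.002,0.02],0],
    [1,[0.026,-0.003,0.032],0],
    [1,[0.035,-0.004,0.045],0],
    [1,[0.042,-0.005,0.055],0]
  ]
}}

```text
time: 29.15
tool_pos: [0.4944, 0.1874, 0.1324]
tool_rot: [0.71, 0.063, 0.701, -0.018]
contact_force: [0.6, -0.2, -1.9]
gripper_width: 0.129
```

```bash
python3 st.py; python3 - <<'E'
from rect import *
im,d=save('side','s25'); cv2.imwrite('pics/s25c.png',cv2.resize(im[90:230,220:360,::-1],None,fx=5,fy=5))
im,d=save('wrist','w25'); cv2.imwrite('pics/w25c.png',cv2.resize(im[60:340,160:430,::-1],None,fx=2.1,fy=2.1))
E
```

```text
29.15 [0.4944 0.1874 0.1324] [ 0.185 -0.163  1.923  0.061  1.354  0.287] [ 0.6 -0.2 -1.9] 0.129
tool x [ 0.016  0.063 -0.998] z [ 0.993 -0.114  0.008]
```

View pics/s25c.png

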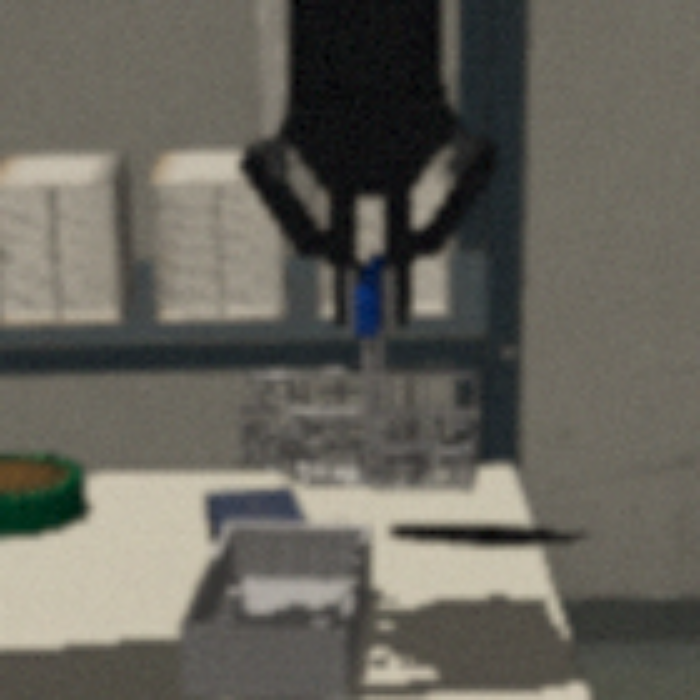

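View pics/w25c.png

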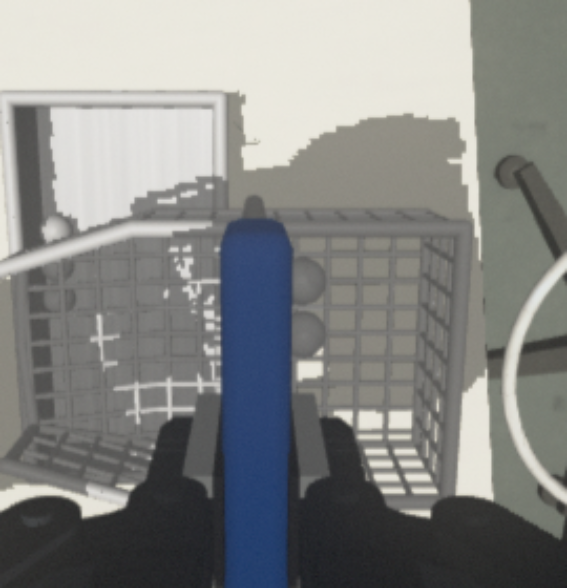

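```bash
python3 - <<'E'
from rect import *
K,R,t=RT('wrist'); C=-R.T@t
def px(u,v,z):
    r=R.T@np.linalg.inv(K)@[u,v,1]; return C+r*(z-C[2])/r[2]
for x,y in ((56,228),(58,262),(58,298)): print(px(160+x/2.1,60+y/2.1,.013).round(4))
E
```

```text
[0.4159 0.2188 0.013 ]
[0.4142 0.2043 0.013 ]
[0.4115 0.1888 0.013 ]
```

Call:
{"method": "play_rows", "body": {
  "motion": [
    [1,[-0.003,-0.015,-0.005],0],
    [1,[-0.006,-0.033,-0.02],0],
    [1,[-0.006,-0.033,-0.038],0],
    [1,[-0.006,-0.033,-0.046],0],
    [1,[-0.006,-0.033,-0.046],0]
  ]
}}

```text
time: 29.75
tool_pos: [0.4851, 0.1538, 0.0824]
tool_rot: [0.708, 0.063, 0.703, -0.018]
contact_force: [-0.6, -0.4, -1.8]
gripper_width: 0.132
```

```bash
python3 st.py; python3 - <<'E'
from rect import *
im,d=save('side','s26'); cv2.imwrite('pics/s26c.png',cv2.resize(im[100:240,220:360,::-1],None,fx=5,fy=5))
P=cloud('side',d)
m=(d>0)&(P[...,0]>.40)&(P[...,0]<.57)&(P[...,1]>.09)&(P[...,1]<.22)&(P[...,2]>.02)
for x0 in np.arange(.505,.55,.01):
    mm=m&(P[...,0]>x0)&(P[...,0]<x0+.01); q=P[mm][:,2]
    if len(q)>5: print(round(x0,3),len(q),np.percentile(q,[2,10]).round(3))
E
```

```text
29.75 [0.4851 0.1538 0.0824] [ 0.122 -0.154  2.003  0.063  1.275  0.219] [-0.6 -0.4 -1.8] 0.132
tool x [ 0.01   0.062 -0.998] z [ 0.993 -0.114  0.003]
0.505 410 [0.048 0.066]
0.515 283 [0.048 0.06 ]
0.525 149 [0.047 0.049]
0.535 79 [0.048 0.05 ]
0.545 11 [0.204 0.206]
```

View pics/s26c.png

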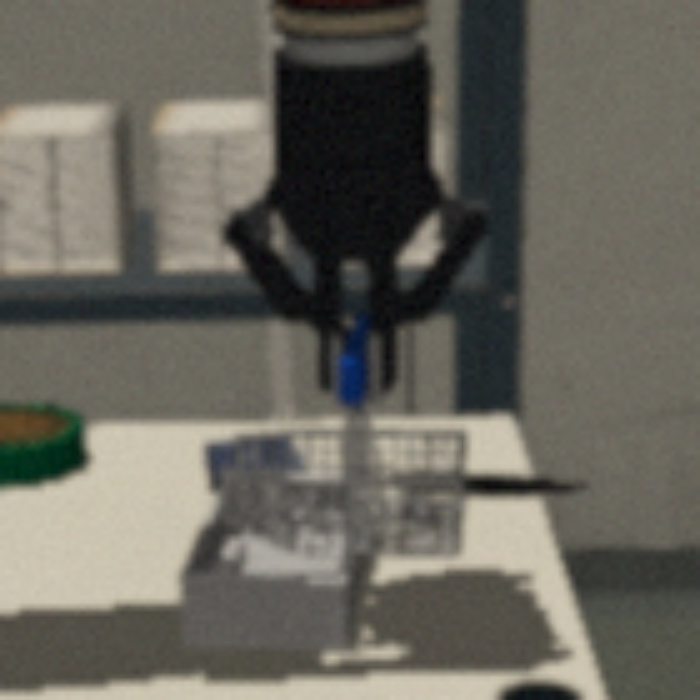

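Underside is about 6 mm above the rim; lower to contact.

Call:
{"method": "play_rows", "body": {
  "motion": [
    [1,[0.002,0,-0.003],0],
    [1,[0.002,0,-0.006],0],
    [1,[0.002,0,-0.006],0]
  ]
}}

```text
time: 30.1
tool_pos: [0.4895, 0.1546, 0.0791]
tool_rot: [0.71, 0.063, 0.702, -0.018]
contact_force: [0.3, -0.6, -2.0]
gripper_width: 0.131
```

Call:
{"method": "play_rows", "body": {
  "motion": [
    [1,[0,0,-0.001],0],
    [1,[0,0,-0.002],0],
    [1,[0,0,-0.002],0]
  ]
}}

```text
time: 30.4
tool_pos: [0.4894, 0.1544, 0.0769]
tool_rot: [0.71, 0.063, 0.702, -0.018]
contact_force: [-0.3, 0.7, -2.6]
gripper_width: 0.128
```

Call:
{"method": "play_rows", "body": {
  "motion": [
    [1,[0,0,-0.001],0],
    [1,[0,0,-0.0015],0],
    [1,[0,0,-0.0015],0]
  ]
}}

```text
time: 30.7
tool_pos: [0.4894, 0.1544, 0.0754]
tool_rot: [0.71, 0.063, 0.702, -0.018]
contact_force: [-0.2, 0.2, -3.0]
gripper_width: 0.128
```

Call:
{"method": "play_rows", "body": {
  "motion": [
    [1,[0,0,-0.001],0],
    [1,[0,0,-0.002],0],
    [1,[0,0,-0.002],0]
  ]
}}

```text
time: 31.0
tool_pos: [0.4899, 0.1545, 0.0742]
tool_rot: [0.71, 0.063, 0.701, -0.018]
contact_force: [-1.1, 0.5, 1.1]
gripper_width: 0.128
```

Call:
{"method": "play_rows", "body": {
  "motion": [
    [1,[0,0,-0.001],0],
    [1,[0,0,-0.0015],0],
    [1,[0,0,-0.0015],0]
  ]
}}

```text
time: 31.3
tool_pos: [0.4906, 0.1546, 0.0741]
tool_rot: [0.71, 0.063, 0.701, -0.017]
contact_force: [-1.8, -0.9, 7.3]
gripper_width: 0.131
```

Call:
{"method": "play_rows", "body": {
  "motion": [
    [0.8,[0,0,0.002],0],
    [0.5,[0,0,0.002],0],
    [0.4,[0,0,0.01],0],
    [0.4,[-0.004,0.0005,0.018],0],
    [0.4,[-0.008,0.001,0.02],0]
  ]
}}

```text
time: 31.8
tool_pos: [0.4822, 0.1556, 0.0936]
tool_rot: [0.711, 0.063, 0.701, -0.017]
contact_force: [0.6, 0.1, 0.2]
gripper_width: 0.3
```

Call:
{"method": "play_rows", "body": {
  "motion": [
    [0.4,[-0.006,0.0005,0],0],
    [0.4,[-0.012,0.001,0],0],
    [0.4,[-0.018,0.002,-0.001],0],
    [0.4,[-0.023,0.0025,-0.002],0]
  ]
}}

```text
time: 32.2
tool_pos: [0.4574, 0.158, 0.0895]
tool_rot: [0.709, 0.063, 0.702, -0.018]
contact_force: [0.2, -0.1, 0.5]
gripper_width: 0.302
```

```bash
python3 st.py; python3 - <<'E'
from rect import *
im,d=save('side','s27'); cv2.imwrite('pics/s27c.png',cv2.resize(im[100:240,220:360,::-1],None,fx=5,fy=5))
E
```

```text
32.2 [0.4574 0.158  0.0895] [ 0.138 -0.233  2.059  0.063  1.294  0.236] [ 0.2 -0.1  0.5] 0.302
tool x [ 0.014  0.063 -0.998] z [ 0.993 -0.114  0.007]
```

View pics/s27c.png

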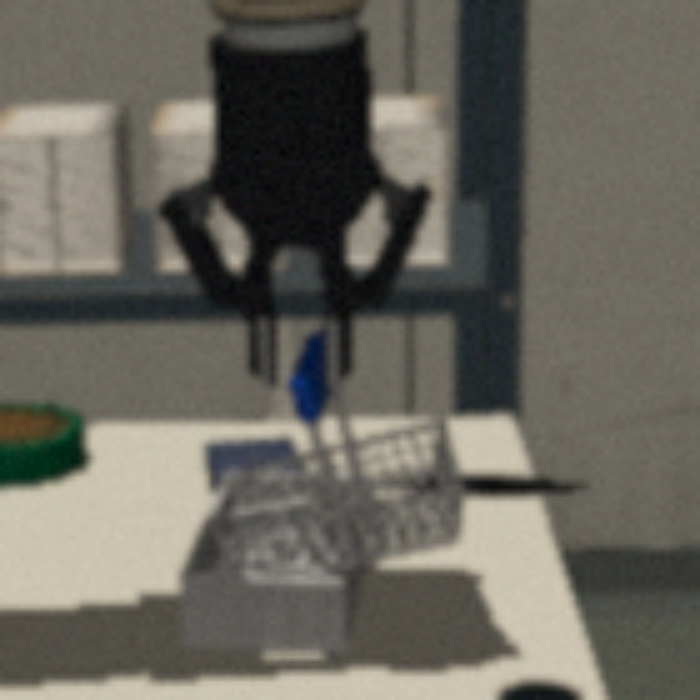

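Call:
{"method": "play_rows", "body": {
  "motion": [
    [0.4,[-0.005,0.0005,-0.001],0],
    [0.35,[-0.01,0.001,-0.004],0],
    [0.3,[-0.014,0.0015,-0.007],0],
    [0.2,[-0.018,0.002,-0.012],0],
    [0.15,[-0.021,0.002,-0.016],0]
  ]
}}

```text
time: 32.75
tool_pos: [0.4369, 0.1599, 0.0733]
tool_rot: [0.71, 0.063, 0.702, -0.018]
contact_force: [-0.5, 0.8, -0.4]
gripper_width: 0.425
```

Call:
{"method": "play_rows", "body": {
  "motion": [
    [0.15,[-0.003,0.0003,-0.003],0],
    [0.15,[-0.003,0.0003,-0.003],0],
    [0.15,[-0.003,0.0003,-0.003],0]
  ]
}}

```text
time: 33.05
tool_pos: [0.4345, 0.1602, 0.071]
tool_rot: [0.71, 0.063, 0.701, -0.018]
contact_force: [-0.0, 0.2, 0.0]
gripper_width: 0.429
```

```bash
python3 st.py; python3 - <<'E'
from rect import *
im,d=save('side','s28'); cv2.imwrite('pics/s28c.png',cv2.resize(im[100:240,220:360,::-1],None,fx=5,fy=5))
im,d=save('wrist','w28'); cv2.imwrite('pics/w28c.png',cv2.resize(im[60:340,160:430,::-1],None,fx=2.1,fy=2.1))
E
```

```text
33.05 [0.4345 0.1602 0.071 ] [ 0.15  -0.27   2.121  0.063  1.266  0.246] [-0.   0.2  0. ] 0.429
tool x [ 0.015  0.063 -0.998] z [ 0.993 -0.114  0.008]
```

View pics/s28c.png

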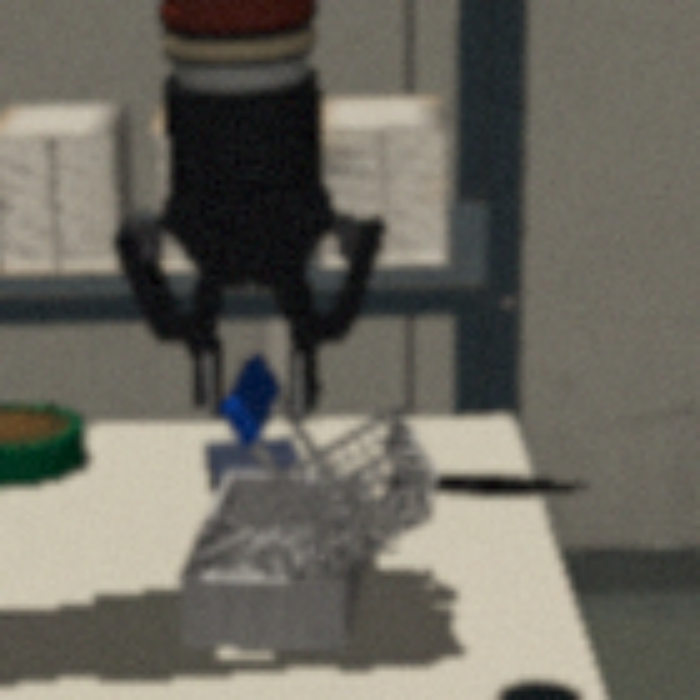

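View pics/w28c.png

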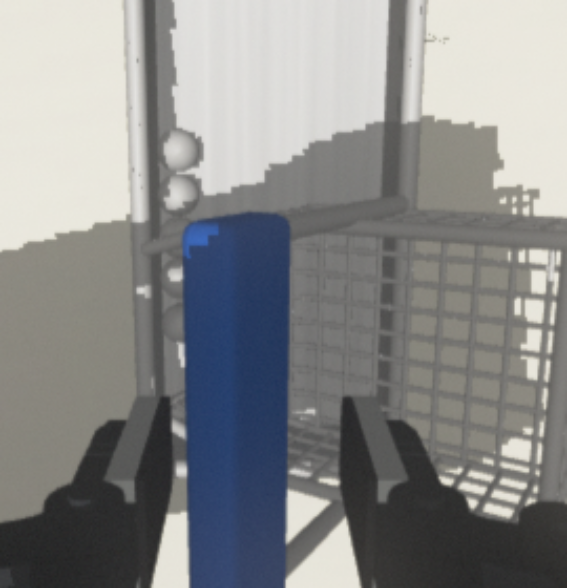

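```bash
python3 - <<'E'
from rect import *
d=np.load('pics/w28.npy'); P=cloud('wrist',d)
for (x,y) in ((180,150),(180,190),(172,275),(175,320)):
    u=int(160+x/2.1); v=int(60+y/2.1); print((x,y),np.nanmedian(P[v-2:v+3,u-2:u+3].reshape(-1,3),axis=0).round(4))
E
```

```text
(180, 150) [0.417  0.2181 0.0193]
(180, 190) [0.4154 0.2056 0.0194]
(172, 275) [0.4086 0.1782 0.0185]
(175, 320) [0.4079 0.1624 0.0189]
```

Call:
{"method": "play_rows", "body": {
  "motion": [
    [0.15,[0.001,0,-0.006],0],
    [0.3,[0.001,0,-0.011],0],
    [0.5,[0.003,0,-0.009],0],
    [0.8,[0.006,-0.0005,-0.002],0],
    [1,[0.012,-0.001,0.006],0]
  ]
}}

```text
time: 33.65
tool_pos: [0.4487, 0.159, 0.0781]
tool_rot: [0.712, 0.063, 0.7, -0.018]
contact_force: [5.8, -1.6, -4.6]
gripper_width: 0.166
```

Call:
{"method": "play_rows", "body": {
  "motion": [
    [1,[0.008,-0.001,0.01],0],
    [1,[0.016,-0.002,0.02],0],
    [1,[0.026,-0.003,0.032],0],
    [1,[0.035,-0.004,0.045],0],
    [1,[0.042,-0.005,0.055],0]
  ]
}}

```text
time: 34.15
tool_pos: [0.4892, 0.1542, 0.1332]
tool_rot: [0.71, 0.063, 0.701, -0.018]
contact_force: [0.2, -0.4, -0.7]
gripper_width: 0.128
```

```bash
python3 st.py; python3 - <<'E'
from rect import *
im,d=save('side','s29'); cv2.imwrite('pics/s29c.png',cv2.resize(im[90:230,220:360,::-1],None,fx=5,fy=5))
im,d=save('wrist','w29'); cv2.imwrite('pics/w29c.png',cv2.resize(im[60:340,160:430,::-1],None,fx=2.1,fy=2.1))
E
```

```text
34.15 [0.4892 0.1542 0.1332] [ 0.122 -0.201  1.955  0.062  1.365  0.224] [ 0.2 -0.4 -0.7] 0.128
tool x [ 0.015  0.063 -0.998] z [ 0.993 -0.114  0.008]
```

View pics/s29c.png

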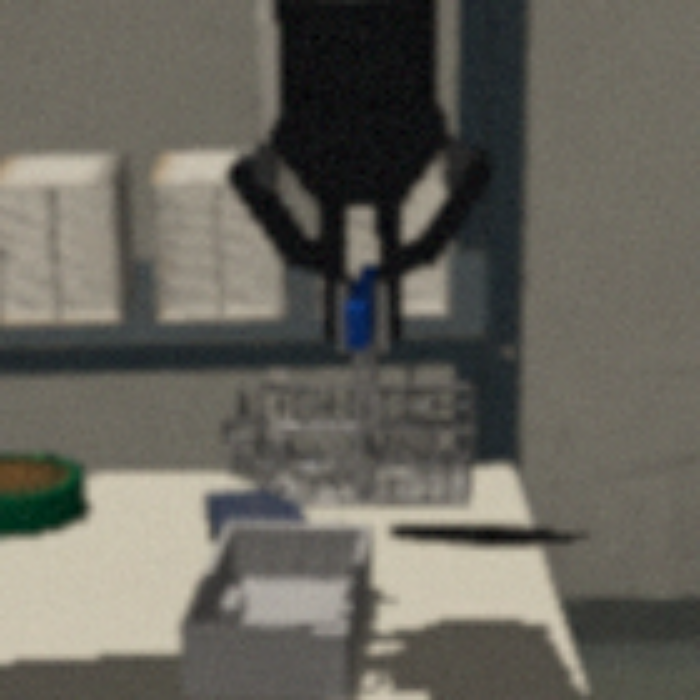

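View pics/w29c.png

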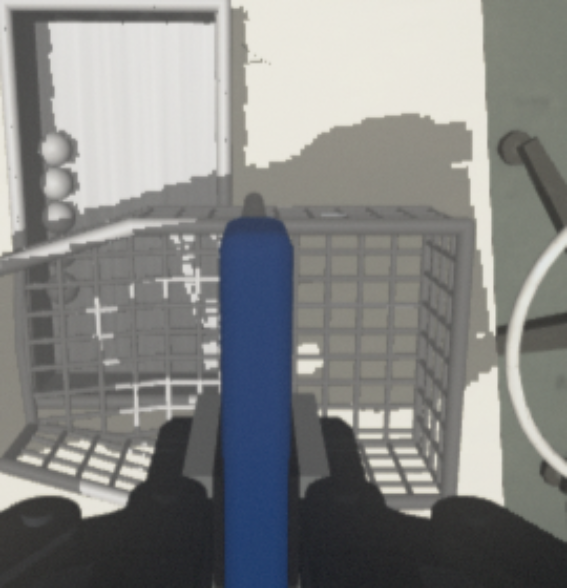

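Call:
{"method": "play_rows", "body": {
  "motion": [
    [1,[-0.003,-0.02,0.005],0.08],
    [1,[-0.009,-0.05,0.01],0.21],
    [1,[-0.014,-0.085,0.01],0.35],
    [1,[-0.02,-0.12,0.01],0.49],
    [1,[-0.026,-0.155,0.01],0.63]
  ]
}}

```text
time: 34.75
tool_pos: [0.4613, -0.0018, 0.1413]
tool_rot: [0.679, -0.159, 0.686, 0.205]
contact_force: [0.5, -0.5, -2.1]
gripper_width: 0.129
```

Call:
{"method": "play_rows", "body": {
  "motion": [
    [1,[-0.006,-0.035,0],0.14],
    [1,[-0.012,-0.07,0],0.28],
    [1,[-0.018,-0.105,0],0.42],
    [1,[-0.024,-0.135,0],0.56],
    [1,[-0.029,-0.155,0],0.69]
  ]
}}

```text
time: 35.25
tool_pos: [0.4323, -0.1572, 0.1413]
tool_rot: [0.57, -0.381, 0.592, 0.423]
contact_force: [-0.7, -0.4, -2.0]
gripper_width: 0.13
```

Call:
{"method": "play_rows", "body": {
  "motion": [
    [1,[0,-0.001,-0.015],0.038],
    [1,[0,-0.001,-0.035],0.038],
    [1,[0,-0.001,-0.05],0.038],
    [1,[0,-0.001,-0.05],0.038]
  ]
}}

```text
time: 35.65
tool_pos: [0.4311, -0.1554, 0.0887]
tool_rot: [0.562, -0.39, 0.586, 0.434]
contact_force: [-0.4, 0.3, -2.0]
gripper_width: 0.131
```

```bash
python3 st.py; python3 - <<'E'
from rect import *
im,d=save('side','s30'); cv2.imwrite('pics/s30c.png',cv2.resize(im[150:330,190:370,::-1],None,fx=4,fy=4))
save('scene','c30')
rect('side','s30',.34,.54,-.28,-.04,.02,.085)
rect('scene','c30',.34,.54,-.28,-.04,.04,.085)
rect('side','s30',.34,.54,-.28,-.04,.045,.075)
P=cloud('side',d)
m=(d>0)&(P[...,0]>.34)&(P[...,0]<.54)&(P[...,1]>-.28)&(P[...,1]<-.04)&(P[...,2]>.008); print(np.percentile(P[m][:,2],[1,3,5,10]))
m=(d>0)&(P[...,0]>.36)&(P[...,0]<.52)&(P[...,1]>-.4)&(P[...,1]<-.05)&(P[...,2]<.008)&(P[...,2]>-.01)
im2=im.astype(int); q=P[m&(im2.sum(-1)<100)]; r=cv2.minAreaRect((q[:,:2]*1000).astype(np.float32)); print('mat',r,np.median(q[:,2]))
E
```

```text
35.65 [ 0.4311 -0.1554  0.0887] [-0.506 -0.212  2.043 -0.004  1.383 -1.749] [-0.4  0.3 -2. ] 0.131
tool x [-0.064  0.031 -0.997] z [0.321 0.947 0.009]
side n 1126 c [ 429.2 -164.8] size [124.9  83.7] ang 70.24 z med 0.065
scene n 533 c [ 425.3 -161.2] size [126.2  86.9] ang 71.55 z med 0.0651
side n 876 c [ 429.  -164.8] size [124.9  83.3] ang 70.24 z med 0.0597
[0.05655785 0.0594297  0.06804758 0.09643776]
mat ((441.5875244140625, -162.86517333984375), (149.63034057617188, 127.45265197753906), 79.53057098388672) 0.0013524263534225832
```

View pics/s30c.png

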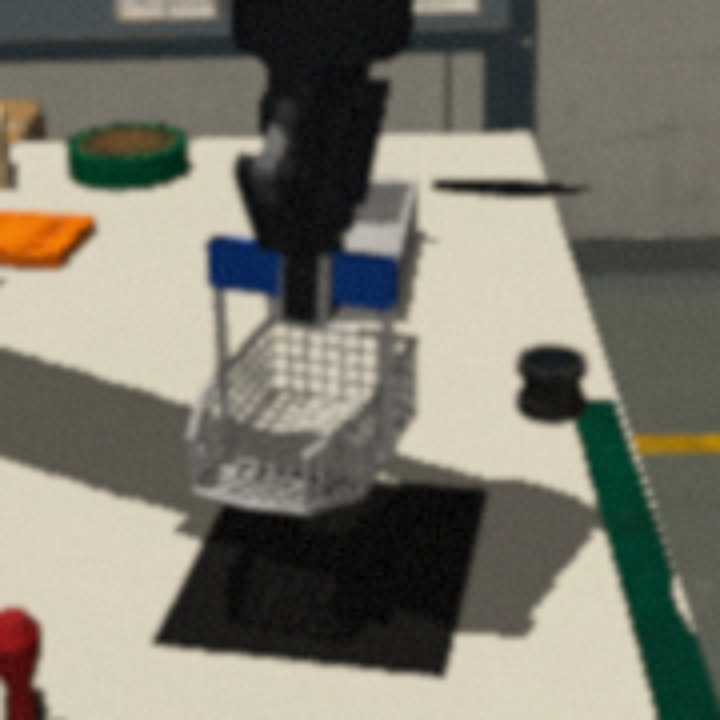

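Call:
{"method": "play_rows", "body": {
  "motion": [
    [1,[0.005,0.001,-0.015],0],
    [1,[0.009,0.001,-0.032],0],
    [1,[0.009,0.001,-0.043],0],
    [1,[0.009,0.001,-0.046],0],
    [1,[0.009,0.001,-0.046],0]
  ]
}}

```text
time: 36.25
tool_pos: [0.4423, -0.1557, 0.0461]
tool_rot: [0.563, -0.392, 0.585, 0.432]
contact_force: [0.1, -0.4, -1.2]
gripper_width: 0.131
```

Call:
{"method": "play_rows", "body": {
  "motion": [
    [1,[0,0,-0.001],0],
    [1,[0,0,-0.002],0],
    [1,[0,0,-0.002],0]
  ]
}}

```text
time: 36.55
tool_pos: [0.4427, -0.156, 0.0445]
tool_rot: [0.564, -0.392, 0.585, 0.432]
contact_force: [0.9, 0.1, -1.8]
gripper_width: 0.133
```

Call:
{"method": "play_rows", "body": {
  "motion": [
    [1,[0,0,-0.001],0],
    [1,[0,0,-0.002],0],
    [1,[0,0,-0.002],0]
  ]
}}

```text
time: 36.85
tool_pos: [0.4423, -0.1557, 0.0418]
tool_rot: [0.563, -0.392, 0.585, 0.432]
contact_force: [-0.3, -0.9, -1.6]
gripper_width: 0.13
```

Call:
{"method": "play_rows", "body": {
  "motion": [
    [1,[0,0,-0.002],0],
    [1,[0,0,-0.004],0],
    [1,[0,0,-0.004],0]
  ]
}}

```text
time: 37.15
tool_pos: [0.4421, -0.1556, 0.0375]
tool_rot: [0.563, -0.391, 0.586, 0.432]
contact_force: [0.2, 0.2, -1.5]
gripper_width: 0.132
```

Call:
{"method": "play_rows", "body": {
  "motion": [
    [1,[0,0,-0.001],0],
    [1,[0,0,-0.0015],0],
    [1,[0,0,-0.0015],0]
  ]
}}

```text
time: 37.45
tool_pos: [0.4424, -0.1558, 0.0364]
tool_rot: [0.563, -0.392, 0.585, 0.432]
contact_force: [0.2, -0.1, -2.7]
gripper_width: 0.129
```

```bash
python3 st.py; python3 - <<'E'
from rect import *
im,d=save('side','s31'); cv2.imwrite('pics/s31c.png',cv2.resize(im[150:330,190:370,::-1],None,fx=4,fy=4))
save('scene','c31')
rect('side','s31',.34,.54,-.28,-.04,.03,.06)
rect('scene','c31',.34,.54,-.28,-.04,.03,.06)
E
```

```text
37.45 [ 0.4424 -0.1558  0.0364] [-0.495 -0.121  2.058 -0.003  1.27  -1.738] [ 0.2 -0.1 -2.7] 0.129
tool x [-0.059  0.028 -0.998] z [0.321 0.947 0.008]
side n 475 c [ 440.3 -164.6] size [123.5  84.3] ang 72.38 z med 0.0423
scene n 265 c [ 436.  -157.7] size [122.2  86.5] ang 69.61 z med 0.0431
```

View pics/s31c.png

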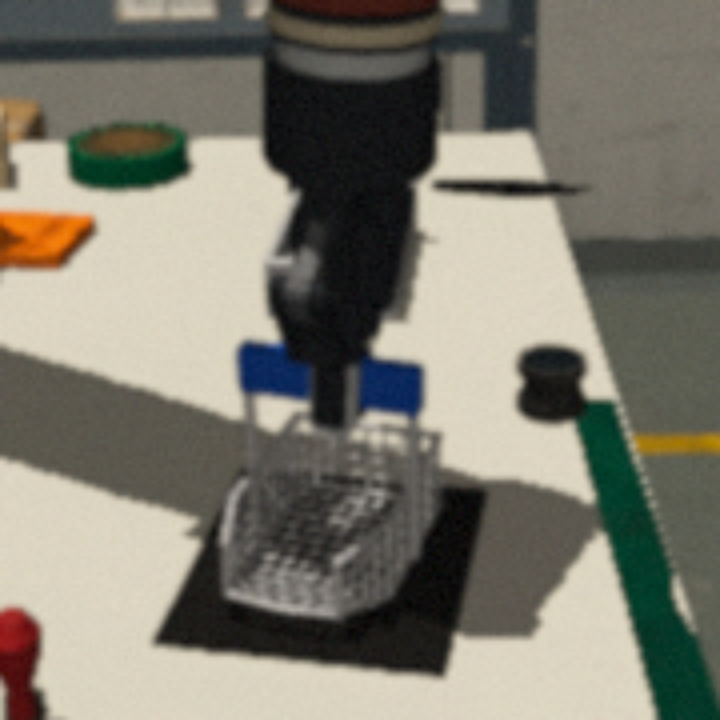

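Call:
{"method": "play_rows", "body": {
  "motion": [
    [1,[0,0,-0.001],0],
    [1,[0,0,-0.002],0],
    [1,[0,0,-0.002],0]
  ]
}}

```text
time: 37.85
tool_pos: [0.4428, -0.156, 0.0359]
tool_rot: [0.563, -0.392, 0.585, 0.432]
contact_force: [-3.2, 1.8, 6.7]
gripper_width: 0.129
```

Call:
{"method": "play_rows", "body": {
  "motion": [
    [1,[0,0,-0.001],0],
    [1,[0,0,-0.0015],0],
    [1,[0,0,-0.0015],0]
  ]
}}

```text
time: 38.15
tool_pos: [0.443, -0.1561, 0.0359]
tool_rot: [0.563, -0.392, 0.585, 0.432]
contact_force: [-6.6, 4.0, 14.7]
gripper_width: 0.129
```

Call:
{"method": "play_rows", "body": {
  "motion": [
    [1,[0,0,0.0025],0],
    [0.7,[0,0,0.0025],0],
    [0.4,[0,0,0.0025],0],
    [0.1,[0,0,0.0025],0],
    [0,[0,0,0.0025],0]
  ]
}}

```text
time: 38.65
tool_pos: [0.4423, -0.1557, 0.0352]
tool_rot: [0.563, -0.392, 0.585, 0.432]
contact_force: [-0.1, 0.6, 0.1]
gripper_width: 0.499
```

Call:
{"method": "play_rows", "body": {
  "motion": [
    [0,[0,0,0.01],0],
    [0,[0,0,0.03],0],
    [0,[0,0,0.06],0],
    [0,[0,0,0.1],0],
    [0,[0,0,0.14],0]
  ]
}}

```text
time: 39.15
tool_pos: [0.4421, -0.1556, 0.1772]
tool_rot: [0.563, -0.392, 0.585, 0.432]
contact_force: [-0.7, -0.7, 0.5]
gripper_width: 0.496
```

Call:
{"method": "play_rows", "body": {
  "motion": [
    [0,[0.02,0.03,0.02],0],
    [0,[0.04,0.06,0.04],0],
    [0,[0.05,0.1,0.05],0],
    [0,[0.05,0.12,0.05],0],
    [0,[0.05,0.12,0.05],0]
  ]
}}

```text
time: 39.65
tool_pos: [0.4929, -0.0338, 0.2268]
tool_rot: [0.563, -0.393, 0.584, 0.433]
contact_force: [0.7, -0.2, -0.5]
gripper_width: 0.499
```

```bash
python3 st.py; python3 - <<'E'
from rect import *
for c in('side','scene','wrist'): save(c,'f_'+c)
rect('side','f_side',.36,.56,-.42,-.29,.009,.03)
rect('side','f_side',.36,.53,-.27,-.05,.08,.115);rect('side','f_side',.34,.54,-.28,-.04,.03,.06);rect('scene','f_scene',.34,.54,-.28,-.04,.03,.06)
for t in ['loupe','rubber_stamp','ink_pad','drip_mat','basket','gauge_block_center','basket_grip']:
    for c in ('scene','side'): print(t,c,[(np.round(r['at'],3),round(r['score'],2)) for r in nets.landmark_of(c,t)[:2]])
for c in ('scene','wrist'): print([(np.round(r['at'],3),round(r['score'],2)) for r in nets.landmark_of(c,'ball_1_center')])
im=cv2.imread('pics/f_scene.png'); cv2.imwrite('pics/fc.png',cv2.resize(im[140:320,140:370],None,fx=3.3,fy=3.3))
E
```

```text
39.65 [ 0.4929 -0.0338  0.2268] [-0.229 -0.238  1.829  0.014  1.612 -1.476] [ 0.7 -0.2 -0.5] 0.499
tool x [-0.057  0.028 -0.998] z [0.318 0.948 0.008]
side n 723 c [ 461.2 -367.9] size [34.2 60. ] ang 83.12 z med 0.0113
side n 623 c [ 443.3 -158.3] size [14.3 87.6] ang 70.74 z med 0.0963
side n 487 c [ 440.8 -164.3] size [122.   85.3] ang 70.29 z med 0.0418
scene n 273 c [ 438.1 -158.7] size [123.   89.5] ang 72.3 z med 0.0428
loupe scene [(array([ 0.562, -0.01 , -0.001]), 0.66)]
loupe side [(array([ 0.559, -0.011, -0.001]), 0.72), (array([0.439, 0.195, 0.001]), 0.22)]
rubber_stamp scene [(array([ 0.318, -0.284, -0.001]), 0.61)]
rubber_stamp side [(array([ 0.32 , -0.281, -0.   ]), 0.83)]
ink_pad scene [(array([0.427, 0.362, 0.004]), 0.96)]
ink_pad side [(array([0.423, 0.36 , 0.001]), 0.62)]
drip_mat scene [(array([ 0.441, -0.159, -0.003]), 0.59), (array([ 0.416, -0.22 ,  0.021]), 0.43)]
drip_mat side [(array([ 0.443, -0.158,  0.003]), 0.96)]
basket scene [(array([ 0.443, -0.156,  0.005]), 0.92)]
basket side [(array([ 0.446, -0.152,  0.003]), 0.62)]
gauge_block_center scene [(array([ 0.46 , -0.366,  0.008]), 0.71)]
gauge_block_center side [(array([ 0.46 , -0.369,  0.01 ]), 0.69)]
basket_grip scene [(array([ 0.441, -0.157,  0.096]), 0.83)]
basket_grip side [(array([ 0.438, -0.153,  0.096]), 0.76)]
[]
[(array([0.407, 0.161, 0.012]), 0.57), (array([0.418, 0.216, 0.015]), 0.2)]
```

View pics/f_side.png

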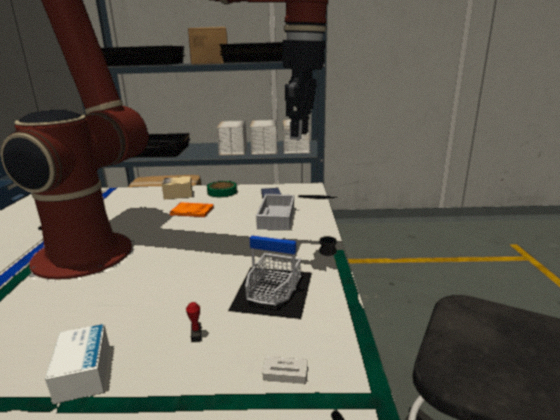

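View pics/fc.png

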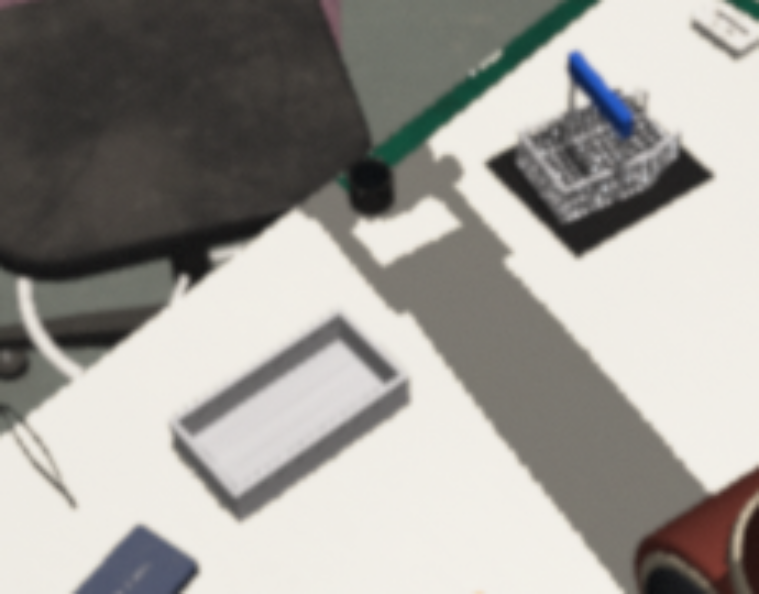

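View pics/f_wrist.png

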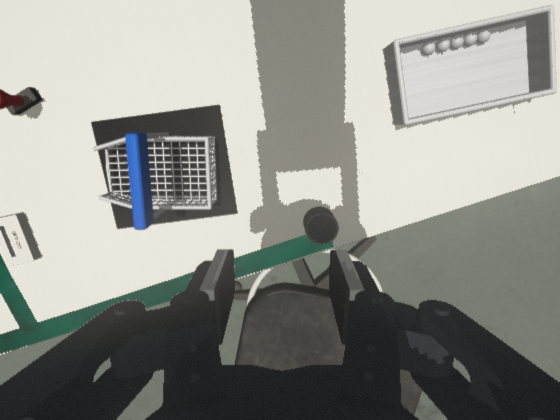

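The wrist picture shows five balls in a row in the dish (pixels 430–484, about 42). The basket is empty and upright on the mat, and the block lies flat on the bench at left.

```bash
python3 - <<'E'
from plant import workorder
print(workorder.job_done())
E
```

```text
the job is handed in; nothing more can be done
None
```

The job was handed in at about 40.5 s on the robot's clock. My last pictures show everything where the task asked for it.

**What I did**
- **Gauge block:** I dragged it off the end wall with about 6 N on its top. I then pinched it and laid it flat on the bare bench at about (0.461, -0.368).
- **Basket:** I lifted it by the blue bar. The moves can't command a tilt, so I rested its floor on one side rim of the dish and tipped it spout-down with loosely held fingers. The first tip released three balls. A second tip at the same spot released none, because those three blocked the exit. I moved it about 35 mm along the rim and the last two rolled out. I then stood it back on the middle of the mat.

**Last checks**
- **Balls:** all five are in the dish in the wrist picture. The ball network reported only two of them, the second at 0.2.
- **Basket:** it is empty and upright. Its bar is within about 3 mm of the mat's centre by the depth readings. The networks put the basket 3 to 7 mm from it.
- **Bystanders:** the loupe, stamp and ink pad are where they started, within 4 mm. That is no more than the networks' own error.

**What disagreed or went less well**
- **Fingertip height:** the real fingertips sit about 38 mm higher than the reported TCP. The cameras and the first touch on the block both showed this, and I corrected for it.
- **Force on the dish:** lowering to pinch the block, I overshot and the fingers briefly pressed the dish floor with about 20 N. Resting the basket on the rim reached about 7 N, and pulling it upright about 8 N.
- **Tool tilt:** a move toward the base that I tried ran past the arm's reach. It left the tool tilted about 4 degrees for the rest of the job, with no visible effect on the result.

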